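# Fit the two air tubes into the airbrush manifold

### The arm

A 6-joint arm with a two-finger parallel gripper is mounted at the origin on a cart in front of the work surface, level with it; the furniture and walls round the work are solid. World frame = base frame: x ahead of the robot, y to its left, z up, the work surface at z = 0. Lengths are in mm, angles in rad, forces in N, time in s.
With the tool pointing down it reaches from about 275 to 750 mm from the base axis. Payload 10.2 kg.
Tool frame: the origin (TCP) lies at the very end of the fingers, on their centre line; the grasp point (between the pads) lies 19 mm behind it; z points along the fingers, y is the direction in which the jaws open and shut (so a half turn about z gives the same grasp; the last joint's range is limited). The gripper opens to 85 mm and grips with 20 to 120 N. Pads are 22 mm wide; open, the fingers measure 114 mm over their backs; the gripper's body (76 mm by 85 mm) begins 54 mm behind the grasp point. The pads swing forward as they close: fully open they stand 13 mm farther back than shut.
Start: joints at [0.895, 0.313, 1.498, -0, 1.331, -0.223], TCP at [229.693, 472.094, 231.294] pointing down, gripper open.
Joint ranges: [-2.94, 2.94], [-0.97, 2.17], [0.19, 2.56], [-1.23, 4.37], [0.02, 3.11], [-2.88, 2.88]. Speed limits (rad/s): [2.39, 2.39, 3.01, 3.14, 3.14, 3.14].

### API

Orientations are given as a unit quaternion [w, x, y, z].
In Python, from rig import sensors, imaging, ctrl gives the robot as it stands.
- The arm moves only by the shell command python3 -m creep 'ROWS' [FORCE]. ROWS is JSON, a list of rows, each an object with "grip": the finger opening in mm, from 0 to 85.4; "linear": the shift along the tool's x, y, z in mm, a list of three; "rot": the turn, a rotation vector about the tool's x, y, z in rad, a list of three. A call has 1 to 12 rows; each row shifts and turns the commanded pose from where the row before left it, along the tool's axes as they then stand; what a row does not reach is not made up. A row lasts 1/12 s, in which the tool goes at most 41.7 mm and 7.16 degrees, less where a joint would pass 70% of its speed; a pose out of reach is approached as far as the arm can. A call with a gripper value outside its range is refused whole. The fingers move at their own pace and stop on an object; FORCE is the grip in N (left out, the last holds). Time passes only in rows, so rows that do not move let the fingers close. It gives the time, the measured TCP pose, the force and the opening at its end, in the units of the state.
- sensors.sense(): the state, without advancing time (a new reading comes with each control period).
- imaging.capture(name): name is "side" or "top" or "wrist"; returns (picture, depth): 480x640x3 uint8, red, green, blue; 480x640 float32, mm along the optical axis (not along the pixel's ray), 0 where there is no reading.
- imaging.camera_params(name): a dict with "intrinsics" (3x3 intrinsics, pixels), "R" (3x3) and "t" (3): a world point X has camera coordinates R X + t. Camera axes: x right, y down, z forward; pixel columns grow to the right and rows downward; lengths in mm; the calibration is good to about 2 mm. A picture is of the moment at which its call begins: read the wrist's pose just before it. camera_params takes no time and is no camera call; for the wrist camera it gives the pose at the moment of the call.
- ctrl.finish_job(): hands the job in, once; it reports no verdict.
The state is a dict: "time_s": time; "joints": joint angles; "dq": joint speeds; "tau": joint torques, N m; "eef_pos": TCP position; "ee_rot": TCP orientation; "force": force on the tool from outside, world axes, zero at the start; "wrist_torque": the same for the moment, N m; "grip_width": opening from 0.0 (shut) to 1.0 (fully open).
Only numpy, scipy, OpenCV 4.12 (cv2) and the standard library are available. Lean on these libraries where they do the work, as an engineer would, in place of code of your own. Each camera call takes 0.05 s, during which the arm holds its last target.

### The job

Fit the two long air tubes from the wooden rack into the leaning airbrush manifold: the thick one through the wide guide eye into the wide push-fit port, the long thin one through the narrow eye into the narrow port, each pushed past its seal until it bottoms, and let go. Leave the short thin tube in the rack and do not knock about or move the other things on the cabinet top.

Things in the scene. Friction and masses are not known exactly. Their poses are not given: they have to be found in the camera images.
- manifold: Fixed air manifold: dark base plate 100 x 150 x 8 mm, two cheeks (88 mm high, y = +-73 mm) and between them an aluminium block whose upper face leans 30 deg to -x. In that face two ports 72 mm apart; parallel, 28-36 mm above it, a dark guide plate 42 x 140 x 8 mm on three posts with an eye over each port. About 135 mm high. Origin: underside's centre; y along the 150 mm. Yaw 0.97 to 1.67 rad.
- port_wide: Wide port, at manifold y +36 mm. Origin: centre of the bore's mouth; z out along its axis, 30 deg from vertical; y = manifold's y. Bore 27 mm, blind, flat bottom at z -40 mm; black funnel collar, z 0 to 5 mm, flaring to 34 mm. Springy seal lip at z -20 mm, 2 mm proud all round: 5 to 15 N to push a tube past. Eye above: 28 mm hole, z +28 to +36 mm, black funnel to z +42 mm flaring to 37 mm.
- port_wide_bottom (a point): Centre of the wide port's bottom, 40 mm below its mouth along its axis.
- port_narrow: Narrow port, at manifold y -36 mm. Origin and axes like the wide one's, but bore 21 mm (collar flaring to 28 mm) and eye 22 mm (its funnel flaring to 31 mm); heights as there: bottom at z -40 mm, seal lip at z -20 mm (5 to 15 N), collar z 0 to 5 mm, eye z +28 to +36 mm, its funnel up to +42 mm.
- port_narrow_bottom (a point): Centre of the narrow port's bottom, 40 mm below its mouth along its axis.
- tube_rack: Fixed light wooden rack 50 (x) x 180 (y) x 55 mm on the cabinet top. Origin: centre of its underside. Three holes in a row along y at -60, 0, +60 mm, each 27 mm wide and 45 mm deep (floor 10 mm above the cabinet top); any tube may stand in any hole.
- thick_tube: Thick rigid grey tube, 24 mm diameter, 130 mm long, 60 g (mass varies by a third), both ends chamfered 2.5 mm, standing upright in the rack so that its top is 140 mm above the cabinet top. Origin: centre of its lower end; z along it to its upper end.
- thick_tube_tip (a point): Centre of the thick tube's lower end, the end that goes into the port.
- thin_tube: Long thin rigid grey tube, 18 mm diameter, 150 mm long, about 60 g, both ends chamfered 2.5 mm, standing upright in the rack (top 160 mm above the cabinet top). Origin: centre of its lower end; z along it to its upper end.
- thin_tube_tip (a point): Centre of the long thin tube's lower end, the end that goes into the port.
- short_tube: Short thin grey tube, 18 mm diameter, 95 mm long, standing in the rack (top 105 mm above the cabinet top). It is not needed and stays there. Origin: centre of its lower end.
- glue_bottle: Small glue bottle with a nozzle, 30 mm wide, 92 mm tall, standing at the manifold's end nearest the robot. Origin: centre of its underside. Bystander.
- paint_pot: Paint pot, 36 mm wide, 42 mm tall, standing behind the manifold's back, on its left. Origin: centre of its underside. Bystander.
- glue_stick: Glue stick, 27 mm wide, 92 mm tall, standing behind the rack's right end. Origin: centre of its underside. Bystander.
- printed_vase: Printed vase, 44 mm wide, 70 mm tall, standing behind the rack. Origin: centre of its underside. Bystander.
- sanding_block: Sanding sponge 48 x 68 x 24 mm, lying at the left end of the rack. Origin: centre of its underside. Bystander.

How it is judged (in metres and radians):
At the end, for the whole second after the job is handed in: Thick tube at rest in the wide port, long thin tube at rest in the narrow port, each with its lower end within 5 mm of the port's bottom centre and within 0.09 rad of the port's axis; the short tube still stands in its rack hole (moved under 20 mm, tilted under 0.25 rad) (distance between thick_tube_tip and port_wide_bottom below 0.005 m and angle between the z axis of thick_tube and the z axis of port_wide, either way round below 0.09 rad and distance between thin_tube_tip and port_narrow_bottom below 0.005 m and angle between the z axis of thin_tube and the z axis of port_narrow, either way round below 0.09 rad and linear speed of each of thick_tube, thin_tube below 0.02 m/s and distance of short_tube from where it was at the start of the episode below 0.02 m and angle between short_tube's own z axis and vertical below 0.25 rad); the robot touches nothing.
It fails at once if a bystander (glue bottle, paint pot, glue stick, vase or sanding sponge) is moved by more than 25 mm or knocked over (distance of any of glue_bottle, paint_pot, glue_stick, printed_vase, sanding_block from where it was at the start of the episode above 0.025 m or angle between any of glue_bottle, paint_pot, glue_stick, printed_vase's own z axis and vertical above 0.6 rad).
It fails at once if the short tube is taken out of the rack (distance of short_tube from where it was at the start of the episode above 0.035 m).
It also fails if it takes over 72 s, if anything falls off the work surface, if the arm or the gripper's body presses on something with over 40 N, if the wrist force passes 120 N, or if a joint passes its speed limit or range.

## Working session

There is one attempt and no reset: what is moved stays moved. The work goes in short steps, Python scripts to look and compute and a shell command to move; the robot and the scene stay as the last step left them, time stands still between calls to the robot, and variables do not carry over. Pictures are saved under pics/ and viewed, and the job is handed in when it is done.

```bash
ls -la; mkdir -p pics; python3 - <<'E'
from rig import sensors, imaging, ctrl
import cv2, numpy as np
s=sensors.sense(); print(s)
for n in ("side","top","wrist"):
    p=imaging.camera_params(n); im,d=imaging.capture(n)
    print(n,np.round(p["intrinsics"],1).tolist(),np.round(p["R"],4).tolist(),np.round(p["t"],1).tolist())
    cv2.imwrite(f"pics/{n}0.png",im[:,:,::-1]); np.save(f"pics/{n}0.npy",d)
E
```

```text
total 12
drwxr-xr-x  3 agent agent 4096 Dec  7 13:50 .
drwxr-xr-x 23 root  root  4096 Dec  7 13:50 ..
drwxr-xr-x  2 agent agent 4096 Dec  7 13:50 pics
{'time_s': 0.0, 'joints': array([ 8.94589746e-01,  3.13429595e-01,  1.49844834e+00,  4.64726810e-05,
        1.33098934e+00, -2.23383088e-01]), 'dq': array([-2.46873386e-04, -1.57457574e-03,  1.17346149e-03,  3.60213628e-05,
        7.58297764e-04,  6.79997871e-04]), 'tau': array([ 3.52101870e-04, -4.12269652e+01, -2.59744066e+01, -1.17537979e-04,
        4.14039561e-03,  4.74903359e-06]), 'eef_pos': array([229.51839245, 471.88656628, 230.74127684]), 'ee_rot': array([-2.97414506e-04,  2.24487648e-01,  9.74476726e-01, -5.64111136e-04]), 'force': array([ 0.73213257, -0.01594689, -0.01513453]), 'wrist_torque': array([-0.02058896,  0.03754601,  0.02931794]), 'grip_width': 1.0007714596890538}
side [[597.8, 0.0, 321.3], [0.0, 597.8, 243.2], [0.0, 0.0, 1.0]] [[0.9437, -0.3303, 0.0173], [-0.1202, -0.3915, -0.9123], [0.3081, 0.8589, -0.4091]] [-456.0, 151.6, 871.8]
top [[445.9, 0.0, 317.2], [0.0, 445.9, 240.4], [0.0, 0.0, 1.0]] [[0.0024, -0.9998, -0.0175], [-0.996, -0.0009, -0.0898], [0.0898, 0.0176, -0.9958]] [38.7, 500.2, 867.1]
wrist [[391.2, 0.0, 319.0], [0.0, 391.2, 241.6], [0.0, 0.0, 1.0]] [[0.4382, 0.8989, -0.0016], [0.8603, -0.4188, 0.2908], [0.2607, -0.1288, -0.9568]] [-524.6, -37.7, 380.9]
```

View pics/top0.png

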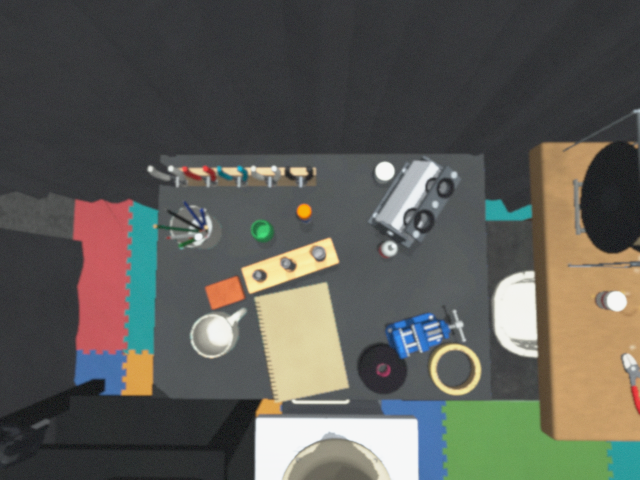

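View pics/side0.png

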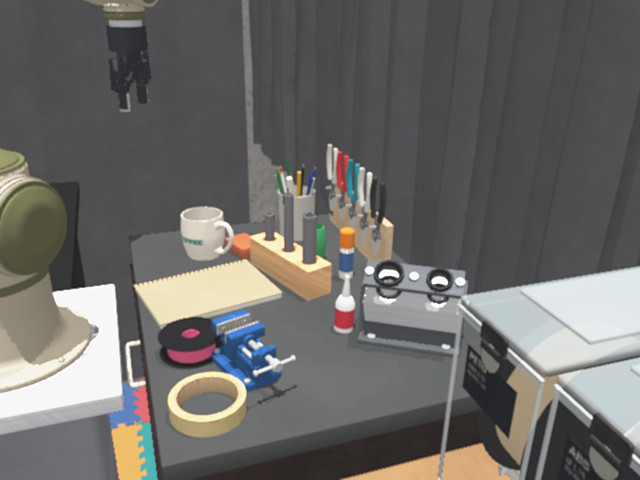

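View pics/wrist0.png

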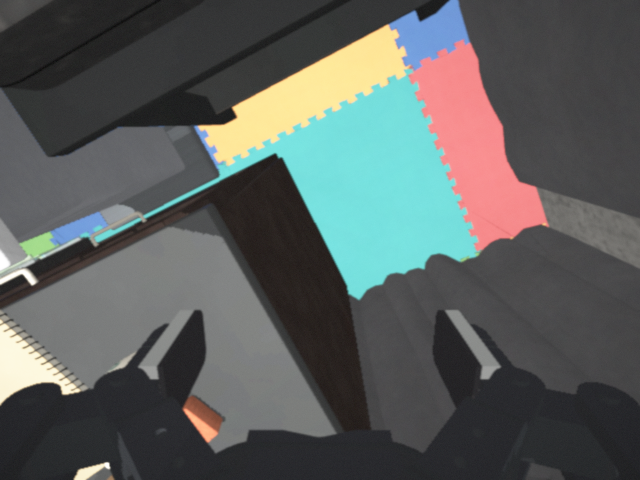

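The top view shows the rack from (245,282) to (338,250), with tubes near (260,274), (289,264) and (319,252). The manifold is around (415,200), with its eyes near (420,220) and (443,186). I'll enlarge both.

```bash
python3 - <<'E'
import cv2
t=cv2.imread("pics/top0.png"); s=cv2.imread("pics/side0.png")
cv2.imwrite("pics/t_m.png",cv2.resize(t[140:260,350:490],(700,600),interpolation=cv2.INTER_CUBIC))
cv2.imwrite("pics/t_r.png",cv2.resize(t[190:310,195:355],(800,600),interpolation=cv2.INTER_CUBIC))
cv2.imwrite("pics/s_m.png",cv2.resize(s[240:360,330:480],(750,600),interpolation=cv2.INTER_CUBIC))
cv2.imwrite("pics/s_r.png",cv2.resize(s[180:300,230:390],(800,600),interpolation=cv2.INTER_CUBIC))
E
```

```text
(no output)
```

View pics/t_m.png

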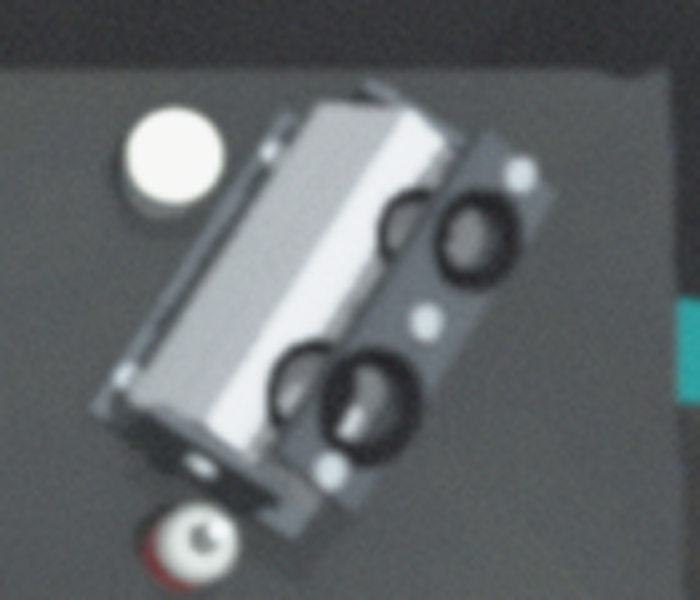

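View pics/t_r.png

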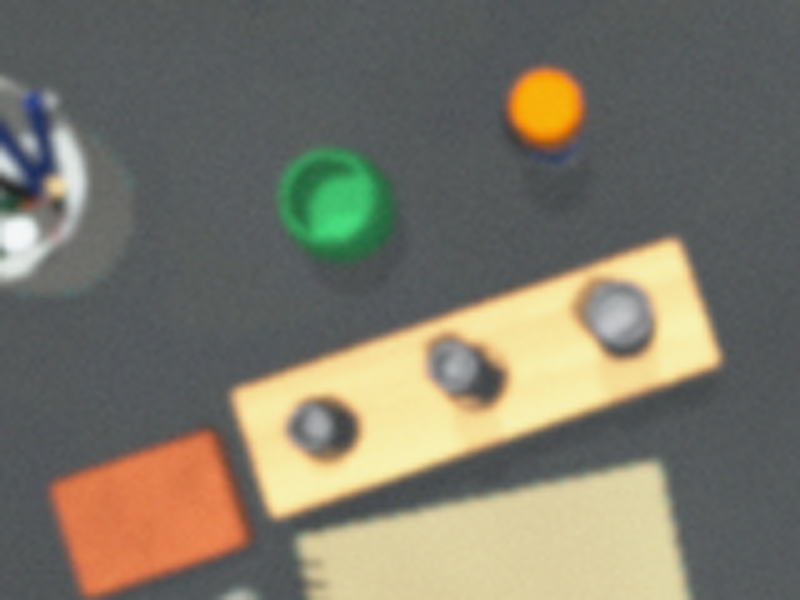

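View pics/s_m.png

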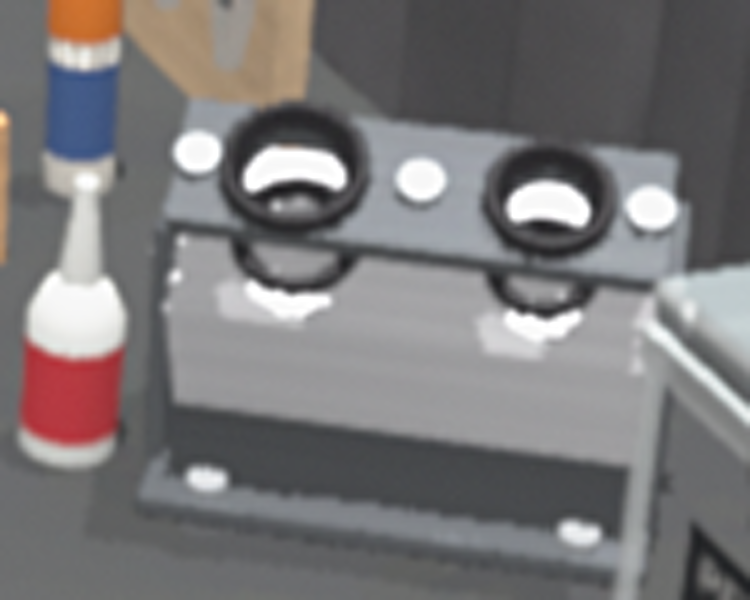

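View pics/s_r.png

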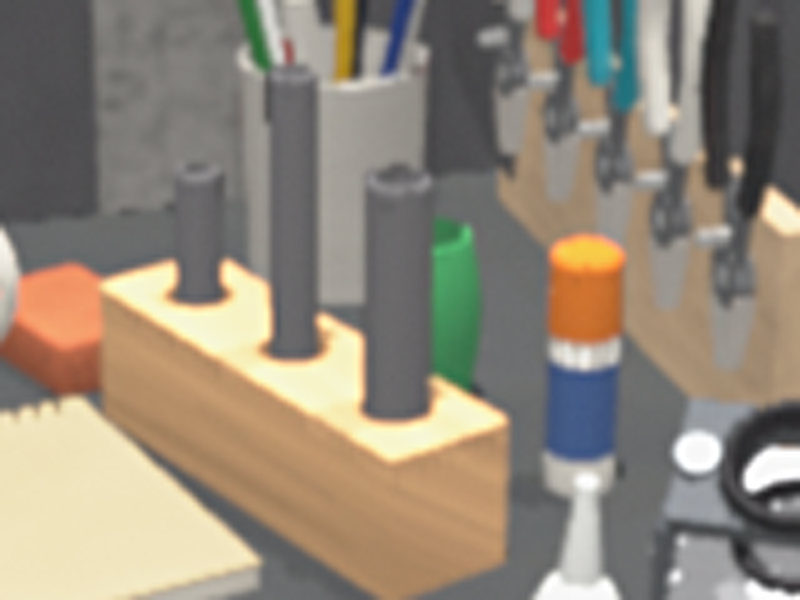

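```bash
cat > h.py <<'E'
import numpy as np, json
from rig import imaging
def cams():
    return {n:imaging.camera_params(n) for n in("side","top","wrist")}
def ray(p,uv):
    K=p["intrinsics"];R=np.array(p["R"]);t=np.array(p["t"])
    d=R.T@np.linalg.solve(K,[uv[0],uv[1],1.]); return -R.T@t,d
def atz(p,uv,z):
    c,d=ray(p,uv); return c+d*(z-c[2])/d[2]
def tri(obs):
    A=np.zeros((3,3));b=np.zeros(3);L=[]
    for p,uv in obs:
        c,d=ray(p,uv);d=d/np.linalg.norm(d);M=np.eye(3)-np.outer(d,d);A+=M;b+=M@c;L.append((c,M))
    X=np.linalg.solve(A,b); return X,[np.linalg.norm(M@(X-c)) for c,M in L]
def proj(p,X):
    x=np.array(p["R"])@X+np.array(p["t"]); y=np.array(p["intrinsics"])@x; return y[:2]/y[2]
E
python3 - <<'E'
from h import *
np.set_printoptions(precision=1,suppress=True)
C=cams();T=C["top"];S=C["side"]
for n,a,b in [("wide",(423.5,221),(388.3,272.9)),("narrow",(445.1,187.5),(439.3,279.1)),("thick",(317.5,251.9),(309.5,215.1)),("thin",(286.1,261.9),(288.1,194.1))]:
    print(n,*tri([(T,a),(S,b)]), atz(T,a,{"thick":140,"thin":160}.get(n,130)))
c=[(232,390),(678,237),(720,360),(275,518)]
P=[atz(T,(195+u/5-.5+.0,190+v/5-.5),55) for u,v in c]; print(P,sum(P)/4)
d=(P[1]+P[2]-P[0]-P[3])/2; u=d/np.linalg.norm(d); c0=sum(P)/4; print(np.linalg.norm(d),u,[c0+k*60*u for k in(-1,0,1)])
for n in("top","side"):
    D=np.load(f"pics/{n}0.npy"); print(n,(D>0).mean())
E
```

```text
wide [ 528.1 -152.6  115.1] [np.float64(1.3039653026782851), np.float64(1.3039653026782874)] [ 524.8 -148.8  130. ]
narrow [ 588.5 -192.4  115.5] [np.float64(1.087257497079249), np.float64(1.0872574970793767)] [ 584.4 -187.9  130. ]
thick [471.1  36.4 139.3] [np.float64(1.511929229248287), np.float64(1.5119292292482864)] [469.6  36.8 140. ]
thin [451.4  89.3 160.3] [np.float64(0.004434010515560402), np.float64(0.004434010515437908)] [451.4  89.3 160. ]
[array([444.9, 185.2,  55. ]), array([504. ,  14.1,  55. ]), array([456.8,  -2. ,  55. ]), array([396.2, 167.9,  55. ])] [450.5  91.3  55. ]
180.67392427965655 [ 0.3 -0.9  0. ] [array([430.6, 147.9,  55. ]), array([450.5,  91.3,  55. ]), array([470.4,  34.7,  55. ])]
top 0.9959895833333333
side 0.9958919270833333
```

```bash
python3 - <<'E'
from h import *
np.set_printoptions(precision=1,suppress=True)
C=cams()
def pt(n,u,v,r=1):
    D=np.load(f"pics/{n}0.npy"); p=C[n]; u=int(round(u));v=int(round(v))
    z=np.median(D[v-r:v+r+1,u-r:u+r+1]); x=np.linalg.solve(p["intrinsics"],[u,v,1])*z
    return np.array(p["R"]).T@(x-p["t"])
# top: plate points between eyes: posts crop
for nm,u,v in [("post1",330,470),("post2",427,322),("post3",520,174),("plate",400,350)]:
    print("top",nm,pt("top",350+u/5-.5,140+v/5-.5))
for nm,u,v in [("p1",198,150),("p2",421,180),("p3",651,208),("plateL",190,200),("plateMid",421,230),("face",420,350)]:
    print("side",nm,pt("side",330+u/5-.5,240+v/5-.5,0))
# ring points wide side
import math
for k in range(0,360,45):
    a=math.radians(k); print("ringW",k,pt("side",330+(294+66*math.cos(a))/5-.5,240+(167+58*math.sin(a))/5-.5,0),"top",pt("top",350+(370+45*math.cos(a))/5-.5,140+(407+52*math.sin(a))/5-.5,0))
print("bench top",pt("top",380,300),"side",pt("side",300,330), "rack",pt("top",300,258))
E
```

```text
top post1 [ 503.3 -138.1  116.6]
top post2 [ 557.  -172.5  118.3]
top post3 [ 611.7 -207.9  117.3]
top plate [ 546.6 -164.   115.4]
side p1 [ 505.2 -139.1  116.9]
side p2 [ 559.  -174.8  116.5]
side p3 [ 612.3 -209.7  117.7]
side plateL [ 500.5 -147.6  105.7]
side plateMid [ 554.7 -184.9  106.3]
side face [ 559.4 -182.9   65.5]
ringW 0 [ 543.5 -167.5  120.1] top [ 527.5 -168.4  110.2]
ringW 45 [ 534.4 -174.6  112.3] top [ 514.8 -164.6  110.1]
ringW 90 [ 519.8 -173.1  109.1] top [ 509.  -152.9  114. ]
ringW 135 [ 510.8 -162.4  109.9] top [ 513.2 -138.5  123.8]
ringW 180 [ 510.  -149.5  116.4] top [ 525.6 -133.3  124.6]
ringW 225 [ 518.8 -142.7  124.7] top [ 537.9 -138.6  125.6]
ringW 270 [ 534.  -140.2  127.7] top [ 545.1 -151.1  125.2]
ringW 315 [ 546.1 -148.8  123.5] top [ 539.2 -163.6  116.8]
bench top [381.6 -87.2  -0. ] side [417.6 -88.    1.7] rack [463.3  71.8  54.9]
```

```bash
cat >> h.py <<'E'
from scipy.spatial.transform import Rotation as Ro
from rig import sensors
def toolpose():
    s=sensors.sense(); w,x,y,z=s["ee_rot"]; return np.array(s["eef_pos"]),Ro.from_quat([x,y,z,w]).as_matrix(),s
def down(phi): # tool y at angle phi, z down
    y=np.array([np.cos(phi),np.sin(phi),0]);z=np.array([0,0,-1.]);return np.c_[np.cross(y,z),y,z]
def port(yaw,phi_y=None): # tool z into port, tool y = -manifold y
    z=np.array([.5*np.cos(yaw),.5*np.sin(yaw),-np.sqrt(.75)]);y=np.array([np.sin(yaw),-np.cos(yaw),0]);return np.c_[np.cross(y,z),y,z]
def plan(P,R,pr=True):
    p,r,s=toolpose(); d=r.T@(np.array(P)-p); w=Ro.from_matrix(r.T@R).as_rotvec()
    if pr: print("t %.2f pos"%s["time_s"],p.round(1),"F",s["force"].round(1),"grip %.3f"%s["grip_width"],"\nlin(tool) %s |%.1f| rot %s"%(d.round(2),np.linalg.norm(d),w.round(4)),"after-rot lin",(R.T@(np.array(P)-p)).round(2))
    return d,w
E
python3 - <<'E'
from h import *
np.set_printoptions(precision=2,suppress=True)
p,r,s=toolpose(); W=imaging.camera_params("wrist"); R=np.array(W["R"]);c=-R.T@np.array(W["t"])
print("cam in tool",r.T@(c-p), "axes(cols) in tool", r.T@R.T)
plan([470.5,36.5,231],down(.337))
E
```

```text
cam in tool [  74.32    0.31 -143.71] axes(cols) in tool [[-0.   -0.96 -0.29]
 [ 1.   -0.   -0.  ]
 [ 0.   -0.29  0.96]]
t 0.15 pos [229.6 471.9 230.9] F [-0.1 -0.5 -0.7] grip 0.997 
lin(tool) [-407.13 -286.14    0.07] |497.6| rot [-0.    0.    0.78] after-rot lin [-490.59   83.38   -0.13]
```

```bash
python3 -m creep '[{"grip":85,"linear":[-15,-10.5,0],"rot":[0,0,0]},{"grip":85,"linear":[-34,-24,0],"rot":[0,0,0]},{"grip":85,"linear":[-34,-24,0],"rot":[0,0,0]},{"grip":85,"linear":[-34,-24,0],"rot":[0,0,0]},{"grip":85,"linear":[-34,-24,0],"rot":[0,0,0]},{"grip":85,"linear":[-34,-24,0],"rot":[0,0,0]},{"grip":85,"linear":[-34,-24,0],"rot":[0,0,0]},{"grip":85,"linear":[-34,-24,0],"rot":[0,0,0]},{"grip":85,"linear":[-34,-24,0],"rot":[0,0,0]},{"grip":85,"linear":[-34,-24,0],"rot":[0,0,0]},{"grip":85,"linear":[-34,-24,0],"rot":[0,0,0]},{"grip":85,"linear":[-34,-24,0],"rot":[0,0,0]}]' 40
python3 -m creep '[{"grip":60,"linear":[-18,-11,0],"rot":[0,0,0]},{"grip":60,"linear":[0,0,0],"rot":[0,0,0.11]},{"grip":60,"linear":[0,0,0],"rot":[0,0,0.11]},{"grip":60,"linear":[0,0,0],"rot":[0,0,0.11]},{"grip":60,"linear":[0,0,0],"rot":[0,0,0.11]},{"grip":60,"linear":[0,0,0],"rot":[0,0,0.11]},{"grip":60,"linear":[0,0,0],"rot":[0,0,0.12]},{"grip":60,"linear":[0,0,0],"rot":[0,0,0.11]},{"grip":60,"linear":[0,0,0],"rot":[0,0,0]}]'
python3 - <<'E'
from h import *
import cv2
plan([470.5,36.5,165],down(.337))
np.save("pics/w1pose.npy",np.array([imaging.camera_params("wrist")],dtype=object),allow_pickle=True)
im,d=imaging.capture("wrist"); cv2.imwrite("pics/w1.png",im[:,:,::-1]); np.save("pics/w1.npy",d)
E
```

```text
time_s: 1.15
eef_pos: [459.9, 53.0, 231.3]
ee_rot: [-0.0, 0.225, 0.974, 0.0]
force: [1.6, 1.1, -0.3]
grip_width: 0.994
time_s: 1.9
eef_pos: [470.7, 37.3, 231.1]
ee_rot: [-0.0, 0.58, 0.815, -0.0]
force: [-0.6, 0.5, -0.2]
grip_width: 0.7
t 1.90 pos [470.7  37.3 231.1] F [-0.6  0.5 -0.2] grip 0.700 
lin(tool) [-0.74 -0.4  66.11] |66.1| rot [-0.0004 -0.0002 -0.0028] after-rot lin [-0.72 -0.43 66.11]
```

View pics/w1.png

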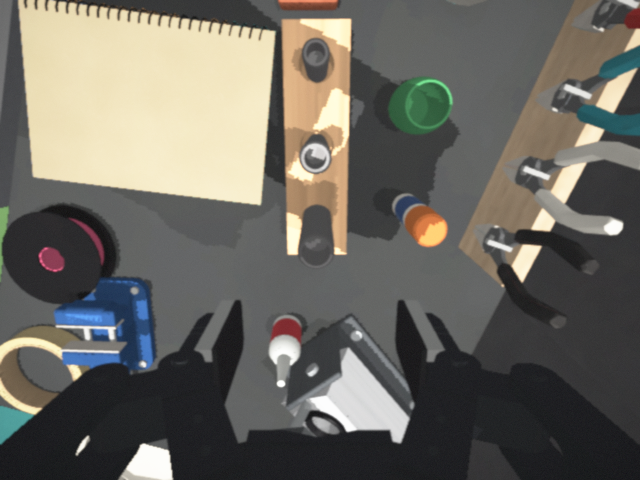

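```bash
python3 - <<'E'
import cv2
t=cv2.imread("pics/w1.png")
cv2.imwrite("pics/w1c.png",cv2.resize(t[120:280,260:380],(600,800)[:2] if 0 else (450,600),interpolation=cv2.INTER_CUBIC))
E
```

```text
(no output)
```

View pics/w1c.png

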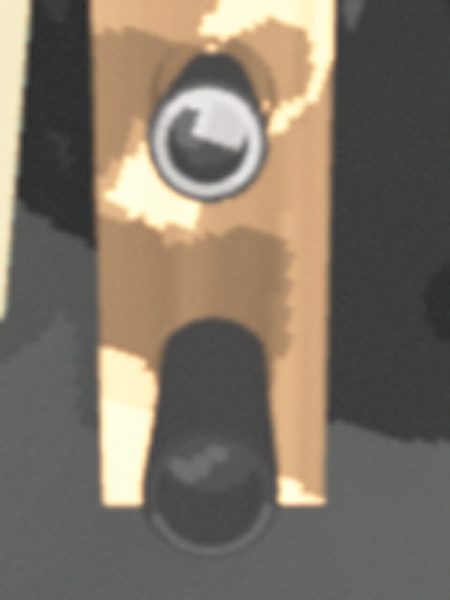

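```bash
python3 - <<'E'
from h import *
W=np.load("pics/w1pose.npy",allow_pickle=True)[0]
for uv,z in [((315.9,250.3),140),((315.1,157.5),160)]:
    print(atz(W,uv,z).round(1))
E
```

```text
[469.7  34.1 140. ]
[450.2  90.  160. ]
```

```bash
python3 -m creep '[{"grip":60,"linear":[-0.8,-0.6,16],"rot":[0,0,0]},{"grip":60,"linear":[-0.9,-0.7,30],"rot":[0,0,0]},{"grip":60,"linear":[0,0,30],"rot":[0,0,0]},{"grip":60,"linear":[0,0,30],"rot":[0,0,0]},{"grip":60,"linear":[0,0,16],"rot":[0,0,0]},{"grip":60,"linear":[0,0,6],"rot":[0,0,0]},{"grip":60,"linear":[0,0,0],"rot":[0,0,0]}]'
python3 -m creep '[{"grip":10,"linear":[0,0,0],"rot":[0,0,0]},{"grip":10,"linear":[0,0,0],"rot":[0,0,0]},{"grip":10,"linear":[0,0,0],"rot":[0,0,0]},{"grip":10,"linear":[0,0,0],"rot":[0,0,0]},{"grip":10,"linear":[0,0,0],"rot":[0,0,0]},{"grip":10,"linear":[0,0,0],"rot":[0,0,0]},{"grip":10,"linear":[0,0,0],"rot":[0,0,0]},{"grip":10,"linear":[0,0,0],"rot":[0,0,0]}]' 60
```

```text
time_s: 2.53
eef_pos: [469.6, 35.3, 102.4]
ee_rot: [-0.001, 0.577, 0.817, -0.0]
force: [0.3, -0.1, 1.5]
grip_width: 0.707
time_s: 3.2
eef_pos: [470.6, 35.1, 104.6]
ee_rot: [0.001, 0.578, 0.816, 0.0]
force: [-1.4, -1.6, 5.9]
grip_width: 0.264
```

```bash
python3 -m creep '[{"grip":10,"linear":[0,0,-10],"rot":[0,0,0]},{"grip":10,"linear":[0,0,-20],"rot":[0,0,0]},{"grip":10,"linear":[0,0,-30],"rot":[0,0,0]},{"grip":10,"linear":[0,0,-30],"rot":[0,0,0]},{"grip":10,"linear":[0,0,-30],"rot":[0,0,0]},{"grip":10,"linear":[0,0,-30],"rot":[0,0,0]},{"grip":10,"linear":[0,0,-17],"rot":[0,0,0]},{"grip":10,"linear":[0,0,0],"rot":[0,0,0]}]'
python3 - <<'E'
from h import *
d,w=plan([490.8,-209.2,270],down(-.583))
import cv2
im,dd=imaging.capture("side"); cv2.imwrite("pics/s1.png",im[:,:,::-1])
E
```

```text
time_s: 3.87
eef_pos: [471.3, 35.1, 274.6]
ee_rot: [0.004, 0.578, 0.816, 0.002]
force: [-1.0, -0.3, 0.9]
grip_width: 0.262
t 3.87 pos [471.3  35.1 274.6] F [-1.  -0.3  0.9] grip 0.262 
lin(tool) [-236.93  -62.79    5.09] |245.2| rot [8.300e-03 4.000e-04 9.215e-01] after-rot lin [-193.25  150.79    4.6 ]
```

View pics/s1.png

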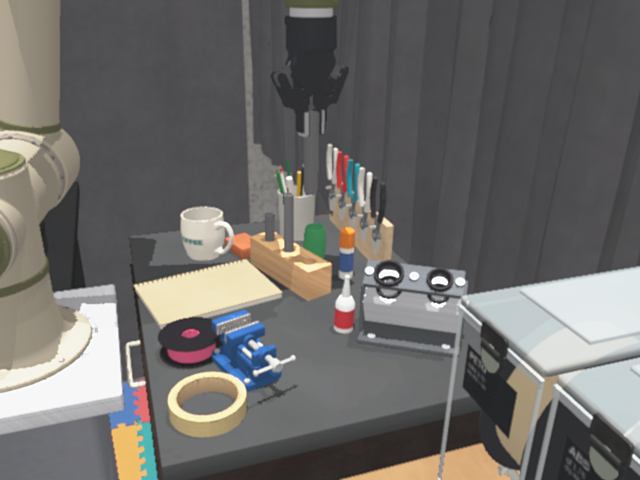

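The tube is held upright at column 312, clear of the rack. Next I'll move it across.

```bash
python3 -m creep '[{"grip":10,"linear":[-14,-4,0],"rot":[0,0,0]},{"grip":10,"linear":[-28,-7,0],"rot":[0,0,0]},{"grip":10,"linear":[-30,-8,0],"rot":[0,0,0]},{"grip":10,"linear":[-30,-8,0],"rot":[0,0,0]},{"grip":10,"linear":[-30,-8,0],"rot":[0,0,0]},{"grip":10,"linear":[-30,-8,0],"rot":[0,0,0]},{"grip":10,"linear":[-30,-8,0],"rot":[0,0,0]},{"grip":10,"linear":[-30,-8,0],"rot":[0,0,0]},{"grip":10,"linear":[-15,-4,0],"rot":[0,0,0]},{"grip":10,"linear":[0,0,0],"rot":[0,0,0.11]},{"grip":10,"linear":[0,0,0],"rot":[0,0,0.115]},{"grip":10,"linear":[0,0,0],"rot":[0,0,0.115]}]'
python3 -m creep '[{"grip":10,"linear":[0,0,0],"rot":[0,0,0.115]},{"grip":10,"linear":[0,0,0],"rot":[0,0,0.115]},{"grip":10,"linear":[0,0,0],"rot":[0,0,0.115]},{"grip":10,"linear":[0,0,0],"rot":[0,0,0.115]},{"grip":10,"linear":[0,0,0],"rot":[0,0,0.12]},{"grip":10,"linear":[0,0,0],"rot":[0,0,0]}]'
python3 - <<'E'
from h import *
print(sensors.sense()["joints"].round(3))
plan([490.8,-209.2,270],port(.988))
E
```

```text
time_s: 4.92
eef_pos: [489.0, -208.9, 269.2]
ee_rot: [-0.001, 0.71, 0.704, -0.0]
force: [-0.5, 1.0, -1.1]
grip_width: 0.264
time_s: 5.42
eef_pos: [489.1, -208.6, 269.4]
ee_rot: [-0.001, 0.881, 0.473, -0.0]
force: [-0.8, 1.2, -0.2]
grip_width: 0.268
[-0.624  0.304  1.41   0.     1.429 -0.038]
t 5.42 pos [ 489.1 -208.6  269.4] F [-0.8  1.2 -0.2] grip 0.268 
lin(tool) [ 0.45  1.77 -0.6 ] |1.9| rot [-0.0008  0.5234 -0.0033] after-rot lin [ 0.68  1.77 -0.3 ]
```

```bash
python3 -m creep '[{"grip":10,"linear":[0,0,0],"rot":[0,0.08,0]},{"grip":10,"linear":[0.3,0.9,0],"rot":[0,0.1,0]},{"grip":10,"linear":[0.3,0.9,0],"rot":[0,0.1,0]},{"grip":10,"linear":[0,0,0],"rot":[0,0.1,0]},{"grip":10,"linear":[0,0,0],"rot":[0,0.1,0]},{"grip":10,"linear":[0,0,0],"rot":[0,0.044,-0.003]},{"grip":10,"linear":[0,0,0],"rot":[0,0,0]},{"grip":10,"linear":[0,0,0],"rot":[0,0,0]}]'
python3 - <<'E'
from h import *
import cv2
print(sensors.sense()["joints"].round(3))
plan([490.8,-209.2,270],port(.988))
for n in ("wrist","side","top"):
    W=imaging.camera_params(n)
    im,d=imaging.capture(n); cv2.imwrite(f"pics/{n}2.png",im[:,:,::-1]); np.savez(f"pics/{n}2.npz",d=d,K=W["intrinsics"],R=W["R"],t=W["t"])
E
```

```text
time_s: 6.08
eef_pos: [490.9, -209.7, 269.9]
ee_rot: [-0.122, 0.849, 0.46, 0.228]
force: [0.0, -0.2, 0.0]
grip_width: 0.266
[-0.867  0.313  1.486  0.5    1.512 -0.363]
t 6.08 pos [ 490.9 -209.7  269.9] F [ 0.  -0.2  0. ] grip 0.266 
lin(tool) [ 0.44 -0.35  0.08] |0.6| rot [-0.0012  0.0009  0.0049] after-rot lin [ 0.44 -0.35  0.08]
```

View pics/wrist2.png

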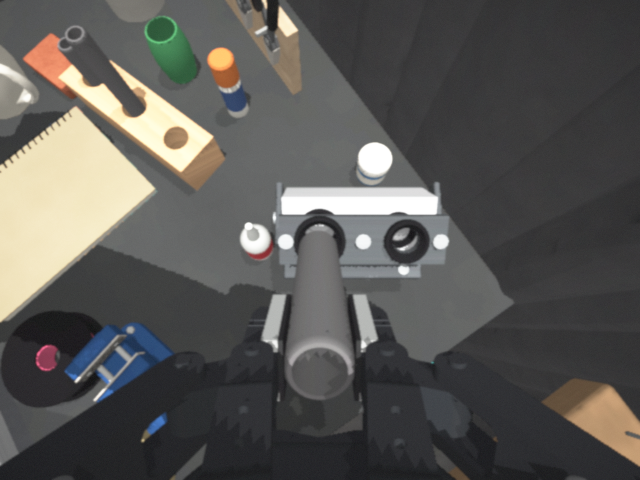

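View pics/side2.png

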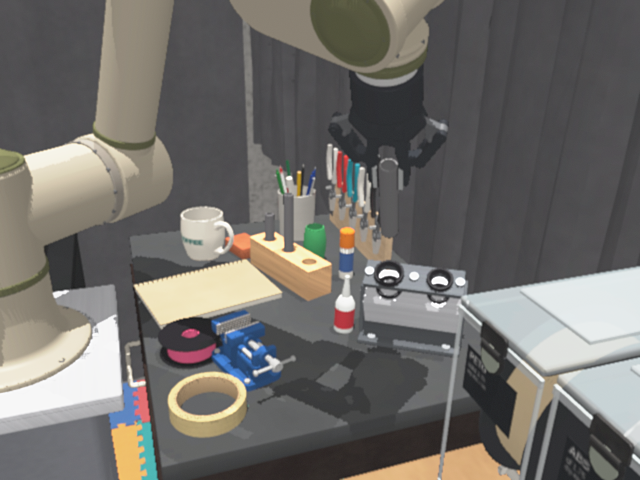

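```bash
python3 - <<'E'
import cv2
t=cv2.imread("pics/wrist2.png")
cv2.imwrite("pics/w2c.png",cv2.resize(t[180:290,265:465],(800,440),interpolation=cv2.INTER_CUBIC))
E
```

```text
(no output)
```

View pics/w2c.png

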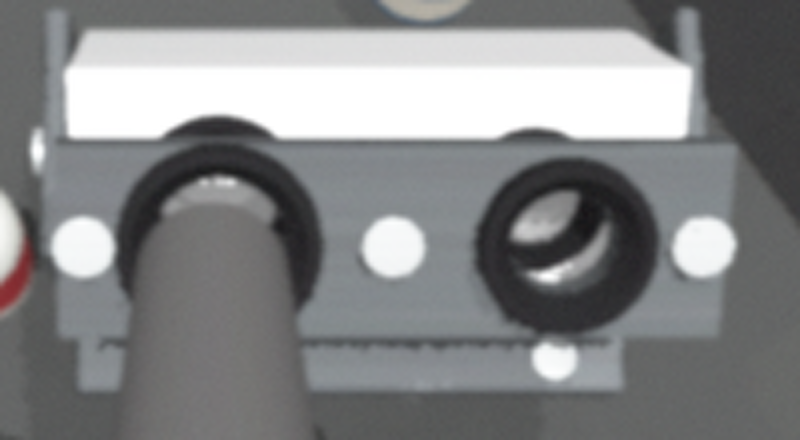

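```bash
python3 - <<'E'
from h import *
np.set_printoptions(precision=1,suppress=True)
Z=np.load("pics/wrist2.npz"); W=dict(intrinsics=Z["K"],R=Z["R"],t=Z["t"]); D=Z["d"]
f=lambda x,y:(265+(x+.5)/4-.5,180+(y+.5)/4-.5)
p,r,s=toolpose()
def dp(uv):
    z=np.median(D[int(round(uv[1]))-1:int(round(uv[1]))+2,int(round(uv[0]))-1:int(round(uv[0]))+2]); c,d=ray(W,uv); return c+d*z
P=[dp(f(*q)) for q in [(84,247),(393,247),(703,247)]]
for q in P: print("screw",q,"tool",r.T@(q-p))
print(np.linalg.norm(P[2]-P[0]))
for nm,q in [("plate",(360,300)),("plate",(400,180)),("plate2",(700,170)),("plate2",(650,310))]:
    X=dp(f(*q)); print(nm,X,"tool",r.T@(X-p))
def rimpts(cx,cy,a,b,angs):
    return [dp(f(cx+a*np.cos(t),cy+b*np.sin(t))) for t in np.radians(angs)]
import itertools
N=np.array(rimpts(567,245,84,82,range(0,360,30))); print("narrow ring tool",(N-p)@r, ((N-p)@r).mean(0))
Wd=np.array(rimpts(219.5,243,95,93,range(160,390,30))); print("wide",(Wd-p)@r)
for uv in (f(219.5,243),f(567,245.5)):
    c,d=ray(W,uv); X=c+d*324.3; print("rim ctr (72mm scale)",X,r.T@(X-p))
E
```

```text
screw [ 503.9 -139.7  118.5] tool [-19.5 -27.7 164.2]
screw [ 557.3 -174.3  117.8] tool [-19.9  35.8 165. ]
screw [ 610.7 -209.2  117.9] tool [-20.   99.6 165. ]
127.37151787318852
plate [ 547.2 -178.6  107.5] tool [-32.9  29.7 169.4]
plate [ 565.8 -163.8  120.8] tool [ -6.7  37.3 169.1]
plate2 [ 618.5 -195.9  121.7] tool [ -4.8  99.  169.3]
plate2 [ 597.6 -213.8  106.2] tool [-35.3  91.2 169.6]
narrow ring tool [[-19.   88.4 163.2]
 [-27.9  86.8 163.3]
 [-34.4  80.9 163.1]
 [-36.5  72.2 162.4]
 [-34.3  63.4 162.9]
 [-27.9  56.8 163.4]
 [-19.2  54.2 164.1]
 [-11.   56.4 165.8]
 [ -4.6  62.3 165.6]
 [ -2.1  70.5 164.9]
 [ -4.1  78.8 163.5]
 [-10.2  85.4 162.9]] [-19.3  71.3 163.8]
wide [[-25.  -18.2 162.4]
 [-14.9 -18.9 162.9]
 [ -5.8 -14.6 163.4]
 [  0.   -6.4 163. ]
 [  0.7   3.5 163.8]
 [ -3.3  12.4 162.6]
 [-11.6  18.3 162.9]
 [-21.8  19.3 162.8]]
rim ctr (72mm scale) [ 528.1 -153.7  115.8] [-19.6   0.1 167.3]
rim ctr (72mm scale) [ 588.1 -193.5  115.8] [-20.3  72.1 167.2]
```

```bash
python3 - <<'E'
from h import *
np.set_printoptions(precision=1,suppress=True)
Z=np.load("pics/wrist2.npz"); W=dict(intrinsics=Z["K"],R=Z["R"],t=Z["t"]); D=Z["d"]
p,r,s=toolpose()
v,u=np.mgrid[232:345,285:355]
x=np.stack([u,v,np.ones_like(u)],-1).reshape(-1,3)@np.linalg.inv(W["intrinsics"]).T*D[232:345,285:355].reshape(-1,1)
X=((x-W["t"])@W["R"]-p)@r
for z0 in range(-10,100,10):
    m=(abs(X[:,2]-z0)<2)&(abs(X[:,1])<15)&(X[:,0]>-5)&(X[:,0]<20)
    if m.sum()>20:
        q=X[m]; A=np.c_[2*q[:,:2],np.ones(len(q))]; s_=np.linalg.lstsq(A,(q[:,:2]**2).sum(1),rcond=None)[0]
        print(z0,m.sum(),"xmax",np.percentile(q[:,0],97),"y",q[:,1].min(),q[:,1].max(),"circ",s_[:2],np.sqrt(s_[2]+s_[:2]@s_[:2]))
E
```

```text
-10 334 xmax 10.849044512434965 y -12.92596774660411 13.117233992083715 circ [ 3.2 -0. ] 9.541218970053716
0 238 xmax 10.279714561348968 y -11.203708261718843 11.407468850467337 circ [-1.9 -0.1] 12.024369665395785
10 194 xmax 10.362105598456507 y -11.678571876850688 11.569503007774212 circ [-1.7 -0.2] 11.846512869243854
20 150 xmax 10.281131391375173 y -11.945450594811756 11.227283078077875 circ [-1.7 -0.2] 11.822415443648653
30 138 xmax 10.269350394650779 y -12.106605497020576 11.44420706619917 circ [-1.8 -0.3] 11.890654877746524
40 115 xmax 10.2283610105188 y -12.322402941647404 11.44823562105583 circ [-1.8 -0.5] 11.889320865885297
50 97 xmax 10.111802469210524 y -11.742429312311794 11.385667777141725 circ [-1.9 -0.6] 11.94443516213051
60 88 xmax 10.204934380767352 y -12.390206586258348 10.833941738750767 circ [-1.8 -0.6] 11.914356752946443
70 85 xmax 10.149512140789168 y -12.19727953633757 10.699752349858093 circ [-1.9 -0.7] 11.966568183236571
80 72 xmax 10.13621989751045 y -12.287671885868823 10.574895282407095 circ [-1.9 -0.7] 11.965758056190946
90 39 xmax 9.39976512856558 y -12.747305980502665 10.99973259248427 circ [-2.1 -0.8] 12.036831724781889
```

```bash
python3 -m creep '[{"grip":10,"linear":[-6,0.2,5],"rot":[0,0,0]},{"grip":10,"linear":[-7,0.3,12],"rot":[0,0,0]},{"grip":10,"linear":[-4.7,0.2,18],"rot":[0,0,0]},{"grip":10,"linear":[0,0,18],"rot":[0,0,0]},{"grip":10,"linear":[0,0,7],"rot":[0,0,0]},{"grip":10,"linear":[0,0,0],"rot":[0,0,0]},{"grip":10,"linear":[0,0,0],"rot":[0,0,0]}]'
python3 - <<'E'
from h import *
import cv2
for n in ("wrist","side"):
    W=imaging.camera_params(n)
    im,d=imaging.capture(n); 
    c=im[150:350,220:480] if n=="wrist" else im[130:330,320:520]
    cv2.imwrite(f"pics/{n}3.png",cv2.resize(c,None,fx=3,fy=3,interpolation=cv2.INTER_CUBIC)[:,:,::-1])
E
```

```text
time_s: 6.82
eef_pos: [500.0, -197.8, 210.0]
ee_rot: [-0.122, 0.849, 0.46, 0.228]
force: [0.5, 0.8, 0.2]
grip_width: 0.265
```

View pics/wrist3.png

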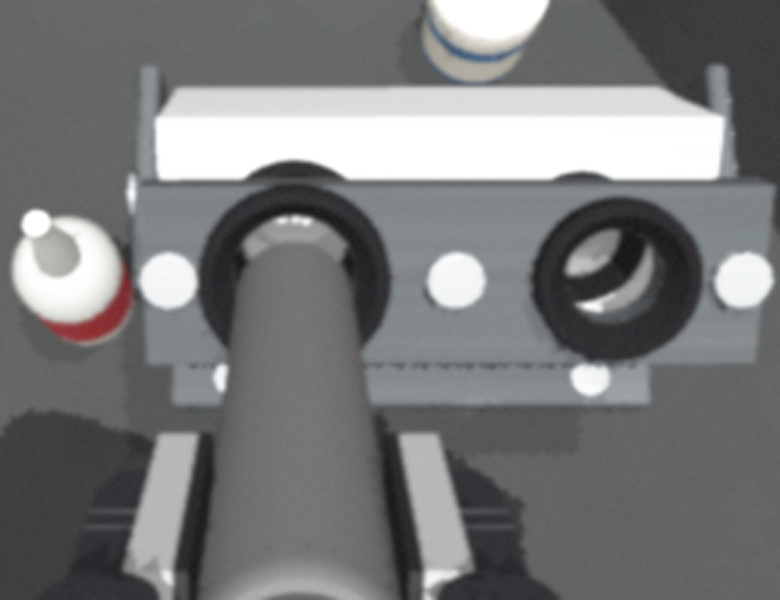

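View pics/side3.png

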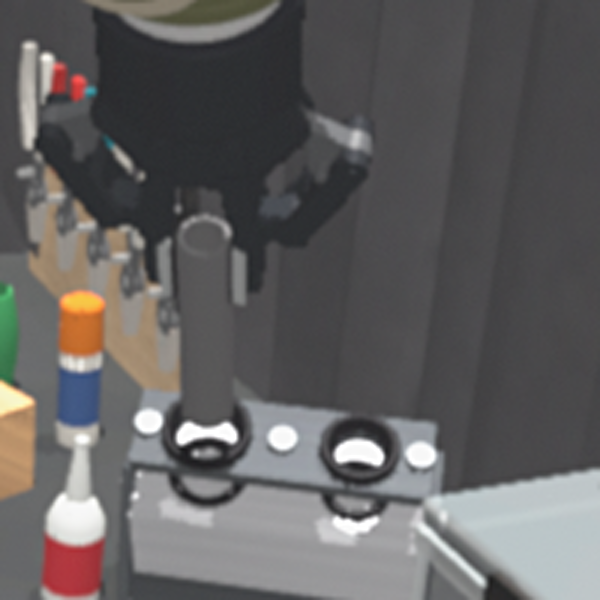

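The tube's lower end sits in the centre of the wide eye: the tube spans 240–352 in the crop and the ring 200–390. I'll insert it in stages.

```bash
python3 -m creep '[{"grip":10,"linear":[0,0,5],"rot":[0,0,0]},{"grip":10,"linear":[0,0,6],"rot":[0,0,0]},{"grip":10,"linear":[0,0,6],"rot":[0,0,0]},{"grip":10,"linear":[0,0,6],"rot":[0,0,0]},{"grip":10,"linear":[0,0,3],"rot":[0,0,0]},{"grip":10,"linear":[0,0,0],"rot":[0,0,0]}]'
python3 -m creep '[{"grip":10,"linear":[0,0,5],"rot":[0,0,0]},{"grip":10,"linear":[0,0,6],"rot":[0,0,0]},{"grip":10,"linear":[0,0,6],"rot":[0,0,0]},{"grip":10,"linear":[0,0,6],"rot":[0,0,0]},{"grip":10,"linear":[0,0,3],"rot":[0,0,0]},{"grip":10,"linear":[0,0,0],"rot":[0,0,0]}]'
```

```text
time_s: 7.42
eef_pos: [506.9, -186.4, 186.3]
ee_rot: [-0.123, 0.849, 0.46, 0.228]
force: [-0.2, 0.9, -0.3]
grip_width: 0.265
time_s: 7.92
eef_pos: [514.0, -175.6, 163.8]
ee_rot: [-0.123, 0.849, 0.46, 0.228]
force: [0.4, -0.4, -1.2]
grip_width: 0.267
```

```bash
python3 -m creep '[{"grip":10,"linear":[0,0,5],"rot":[0,0,0]},{"grip":10,"linear":[0,0,5],"rot":[0,0,0]},{"grip":10,"linear":[0,0,4],"rot":[0,0,0]},{"grip":10,"linear":[0,0,0],"rot":[0,0,0]}]' 90
python3 -m creep '[{"grip":10,"linear":[0,0,3],"rot":[0,0,0]},{"grip":10,"linear":[0,0,4],"rot":[0,0,0]},{"grip":10,"linear":[0,0,4],"rot":[0,0,0]},{"grip":10,"linear":[0,0,4],"rot":[0,0,0]},{"grip":10,"linear":[0,0,0],"rot":[0,0,0]}]'
```

```text
time_s: 8.25
eef_pos: [517.8, -169.7, 151.6]
ee_rot: [-0.123, 0.85, 0.46, 0.228]
force: [-0.1, -0.0, -0.2]
grip_width: 0.262
time_s: 8.67
eef_pos: [522.0, -163.6, 138.6]
ee_rot: [-0.123, 0.85, 0.459, 0.228]
force: [0.7, -0.9, -2.6]
grip_width: 0.257
```

```bash
python3 -m creep '[{"grip":10,"linear":[0,0,3],"rot":[0,0,0]},{"grip":10,"linear":[0,0,3],"rot":[0,0,0]},{"grip":10,"linear":[0,0,2],"rot":[0,0,0]},{"grip":10,"linear":[0,0,0],"rot":[0,0,0]}]' 90
python3 -m creep '[{"grip":10,"linear":[0,0,2],"rot":[0,0,0]},{"grip":10,"linear":[0,0,1],"rot":[0,0,0]},{"grip":10,"linear":[0,0,0],"rot":[0,0,0]}]'
```

```text
time_s: 9.0
eef_pos: [524.3, -160.4, 132.0]
ee_rot: [-0.123, 0.85, 0.46, 0.228]
force: [-0.4, -0.5, -3.2]
grip_width: 0.259
time_s: 9.25
eef_pos: [525.2, -159.9, 130.7]
ee_rot: [-0.122, 0.849, 0.46, 0.228]
force: [-5.2, -3.8, 6.9]
grip_width: 0.254
```

```bash
python3 -m creep '[{"grip":10,"linear":[0,0,1],"rot":[0,0,0]},{"grip":10,"linear":[0,0,1],"rot":[0,0,0]},{"grip":10,"linear":[0,0,0],"rot":[0,0,0]}]'
python3 - <<'E'
from h import *
import cv2
p,r,s=toolpose()
# rim from pose2
R2=port(.988); rim=np.array([490.9,-209.7,269.9])+R2@np.array([-19.5,0,163.3]); print("rim",rim.round(1),"tcp in tool rel rim",(r.T@(p-rim)).round(1), s["force"].round(1), (r.T@s["force"]).round(1))
im,d=imaging.capture("wrist"); cv2.imwrite("pics/wrist4.png",im[:,:,::-1])
im,d=imaging.capture("side"); cv2.imwrite("pics/side4.png",cv2.resize(im[130:330,320:520],None,fx=3,fy=3,interpolation=cv2.INTER_CUBIC)[:,:,::-1])
E
```

```text
time_s: 9.5
eef_pos: [525.7, -160.0, 130.6]
ee_rot: [-0.121, 0.849, 0.46, 0.228]
force: [-13.8, -8.9, 23.8]
grip_width: 0.254
rim [ 526.5 -155.6  118.7] tcp in tool rel rim [  2.3   1.7 -12.4] [-13.8  -8.9  23.8] [ -1.1  -6.6 -28.2]
```

View pics/wrist4.png

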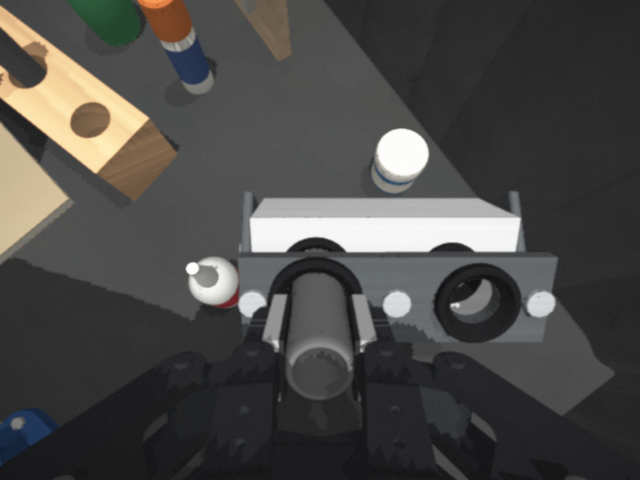

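View pics/side4.png

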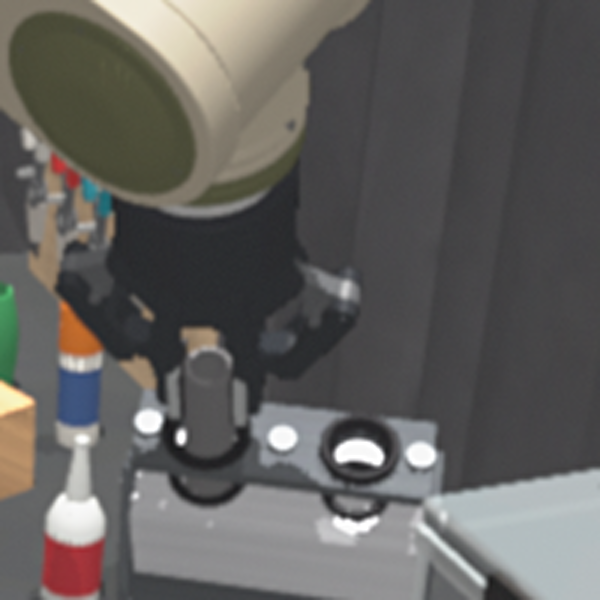

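Resistance rose to 28 N with the TCP 12.4 mm above the rim. That puts the lower end about 81 mm below the rim, where 82 mm is the bottom, so the tube has bottomed. I'll release it now.

```bash
python3 -m creep '[{"grip":45,"linear":[0,0,0],"rot":[0,0,0]},{"grip":45,"linear":[0,0,0],"rot":[0,0,0]},{"grip":45,"linear":[0,0,0],"rot":[0,0,0]},{"grip":45,"linear":[0,0,-6],"rot":[0,0,0]},{"grip":45,"linear":[0,0,-15],"rot":[0,0,0]},{"grip":45,"linear":[0,0,-30],"rot":[0,0,0]},{"grip":45,"linear":[0,0,-40],"rot":[0,0,0]},{"grip":45,"linear":[0,0,-40],"rot":[0,0,0]},{"grip":45,"linear":[0,0,-30],"rot":[0,0,0]},{"grip":45,"linear":[0,0,0],"rot":[0,0,0]},{"grip":45,"linear":[0,0,0],"rot":[0,0,0]}]'
python3 - <<'E'
from h import *
import cv2
np.set_printoptions(precision=1,suppress=True)
p,r,s=toolpose(); W=imaging.camera_params("wrist")
im,D=imaging.capture("wrist"); cv2.imwrite("pics/wrist5.png",im[:,:,::-1]); np.savez("pics/wrist5.npz",d=D,K=W["intrinsics"],R=W["R"],t=W["t"])
plan([456.0,85,200],down(.337))
E
```

```text
time_s: 10.52
eef_pos: [481.3, -226.5, 268.4]
ee_rot: [-0.121, 0.85, 0.459, 0.228]
force: [-0.3, 0.6, -1.0]
grip_width: 0.525
t 10.57 pos [ 481.3 -225.7  267.2] F [ 1.1  0.4 -1.7] grip 0.526 
lin(tool) [ 179.5 -191.3  181.2] |318.8| rot [ 0.2 -0.5 -0.9] after-rot lin [301.5  78.9  67.2]
```

View pics/wrist5.png

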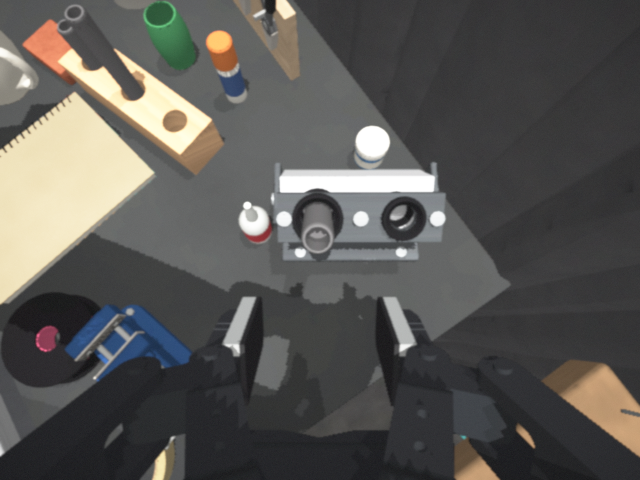

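```bash
cat > cl.py <<'E'
from h import *
def cloud(f,u0,u1,v0,v1,p,r):
    Z=np.load(f);D=Z["d"];v,u=np.mgrid[v0:v1,u0:u1]
    x=np.stack([u,v,np.ones_like(u)],-1).reshape(-1,3)@np.linalg.inv(Z["K"]).T*D[v0:v1,u0:u1].reshape(-1,1)
    return ((x-Z["t"])@Z["R"]-p)@r
E
python3 - <<'E'
from cl import *
import cv2
np.set_printoptions(precision=1,suppress=True)
p,r,s=toolpose()
X=cloud("pics/wrist5.npz",295,340,215,255,p,r)
P=cloud("pics/wrist5.npz",350,372,197,208,p,r); P2=cloud("pics/wrist5.npz",380,430,195,240,p,r)
print("plate z",np.median(P,0)); m=P2[:,2]<np.median(P[:,2])-4; q=P2[m]; print("narrow rim",np.percentile(q[:,2],[5,20,50]),(q.min(0)+q.max(0))/2, q.min(0),q.max(0))
T=X[X[:,2]<np.median(P[:,2])-20]
zt=np.percentile(T[:,2],2); print("tube top z",zt, "expected plate-54")
for z0 in np.arange(zt+5,zt+40,7):
    q=T[abs(T[:,2]-z0)<2.5]
    if len(q)>15:
        A=np.c_[2*q[:,:2],np.ones(len(q))]; s_=np.linalg.lstsq(A,(q[:,:2]**2).sum(1),rcond=None)[0]; print(z0,len(q),s_[:2],np.sqrt(s_[2]+s_[:2]@s_[:2]))
im=cv2.imread("pics/wrist5.png"); cv2.imwrite("pics/w5c.png",cv2.resize(im[160:270,265:465],None,fx=4,fy=4,interpolation=cv2.INTER_CUBIC))
E
```

```text
plate z [ 11.5  35.4 175.6]
narrow rim [168.7 169.4 170.1] [28.1 45.  13.4] [ -19.3    0.2 -144.8] [ 75.4  89.9 171.6]
tube top z 120.30979539032303 expected plate-54
125.30979539032303 184 [-2.8 -0.2] 10.879431278146004
132.30979539032302 107 [-2. -0.] 10.541789249889288
139.30979539032302 98 [-1.8 -0.1] 10.470603317813453
146.309795390323 75 [-1.6 -0.2] 10.62221248284442
153.30979539032296 159 [-1.7 -0.3] 8.171482720681828
```

View pics/w5c.png

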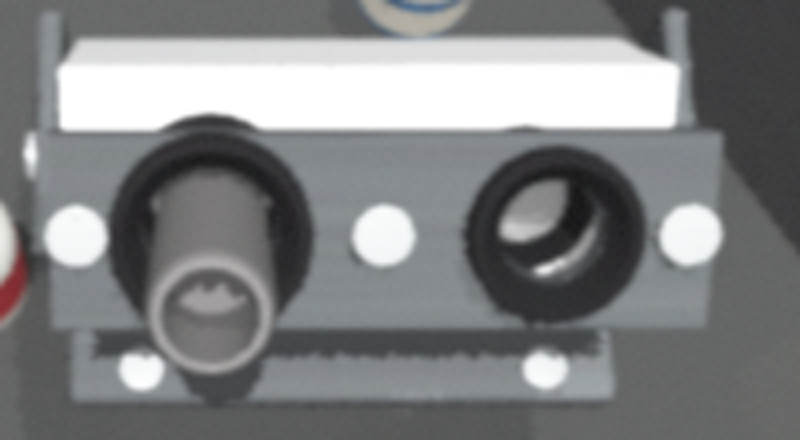

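```bash
python3 - <<'E'
from h import *
p,r,s=toolpose(); np.savez("axis.npz",p=p,r=r)
d,w=plan(p,down(-.583)); print(w)
print((down(-.583).T@(np.array([450.3,89.6,240])-p)).round(1))
E
python3 -m creep '[{"grip":55,"linear":[0,0,0],"rot":[0,-0.08,0]},{"grip":55,"linear":[0,0,0],"rot":[0,-0.11,0]},{"grip":55,"linear":[0,0,0],"rot":[0,-0.11,0]},{"grip":55,"linear":[0,0,0],"rot":[0,-0.11,0]},{"grip":55,"linear":[0,0,0],"rot":[0,-0.11,0]},{"grip":55,"linear":[0,0,0],"rot":[0,0,0]}]'
```

```text
t 10.57 pos [ 481.3 -225.7  267.2] F [ 1.1  0.4 -1.7] grip 0.526 
lin(tool) [0. 0. 0.] |0.0| rot [-0.     -0.5242  0.0035] after-rot lin [0. 0. 0.]
[-2.45948807e-05 -5.24225530e-01  3.50091907e-03]
[ 246.1 -199.4   27.2]
time_s: 11.07
eef_pos: [482.3, -223.0, 266.6]
ee_rot: [-0.0, 0.878, 0.478, 0.0]
force: [-1.3, 0.7, -0.2]
grip_width: 0.647
```

```bash
python3 -m creep '[{"grip":55,"linear":[12,-10,0],"rot":[0,0,0]},{"grip":55,"linear":[26,-21,0],"rot":[0,0,-0.0]},{"grip":55,"linear":[26,-21,0],"rot":[0,0,0]},{"grip":55,"linear":[26,-21,3],"rot":[0,0,0]},{"grip":55,"linear":[26,-21,4],"rot":[0,0,0]},{"grip":55,"linear":[26,-21,4],"rot":[0,0,0]},{"grip":55,"linear":[26,-21,4],"rot":[0,0,0]},{"grip":55,"linear":[26,-21,4],"rot":[0,0,0]},{"grip":55,"linear":[26,-21,4],"rot":[0,0,0]},{"grip":55,"linear":[22,-18,3],"rot":[0,0,0]},{"grip":55,"linear":[0,0,0],"rot":[0,0,-0.11]},{"grip":55,"linear":[0,0,0],"rot":[0,0,-0.115]}]'
python3 -m creep '[{"grip":55,"linear":[0,0,0],"rot":[0,0,-0.115]},{"grip":55,"linear":[0,0,0],"rot":[0,0,-0.115]},{"grip":55,"linear":[0,0,0],"rot":[0,0,-0.115]},{"grip":55,"linear":[0,0,0],"rot":[0,0,-0.115]},{"grip":55,"linear":[0,0,0],"rot":[0,0,-0.115]},{"grip":55,"linear":[0,0,0],"rot":[0,0,-0.12]},{"grip":55,"linear":[0,0,0],"rot":[0,0,0]}]'
python3 - <<'E'
from h import *
import cv2
plan([450.3,89.6,111],down(.337))
W=imaging.camera_params("wrist")
im,D=imaging.capture("wrist"); cv2.imwrite("pics/wrist6.png",im[:,:,::-1]); np.savez("pics/wrist6.npz",d=D,K=W["intrinsics"],R=W["R"],t=W["t"])
cv2.imwrite("pics/w6c.png",cv2.resize(im[180:300,260:380],None,fx=5,fy=5,interpolation=cv2.INTER_CUBIC)[:,:,::-1])
E
```

```text
time_s: 12.07
eef_pos: [448.5, 85.9, 241.2]
ee_rot: [-0.002, 0.819, 0.574, 0.002]
force: [0.3, -0.4, -0.2]
grip_width: 0.644
time_s: 12.65
eef_pos: [449.0, 84.4, 241.4]
ee_rot: [-0.001, 0.576, 0.818, 0.002]
force: [-0.6, 0.1, 0.5]
grip_width: 0.644
t 12.65 pos [449.   84.4 241.4] F [-0.6  0.1  0.5] grip 0.644 
lin(tool) [  3.88   2.6  130.38] |130.5| rot [ 0.0029 -0.0044  0.0072] after-rot lin [  4.48   2.94 130.35]
```

View pics/w6c.png

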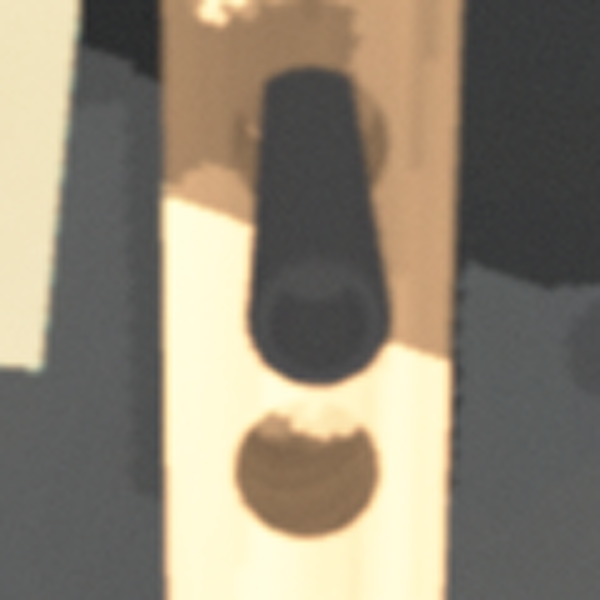

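```bash
python3 - <<'E'
from h import *
Z=np.load("pics/wrist6.npz");W=dict(intrinsics=Z["K"],R=Z["R"],t=Z["t"])
X=atz(W,(323.4,243.1),160);print(X.round(1)); plan([X[0],X[1],111],down(.337))
E
```

```text
[450.   90.4 160. ]
t 12.70 pos [449.2  84.3 241.5] F [-0.3 -0.2  0.3] grip 0.647 
lin(tool) [  5.01   2.39 130.53] |130.6| rot [ 0.003  -0.0039  0.0008] after-rot lin [  5.52   2.78 130.5 ]
```

```bash
python3 -m creep '[{"grip":55,"linear":[2.4,1.3,10],"rot":[0,0,0]},{"grip":55,"linear":[2.5,1.4,20],"rot":[0,0,0]},{"grip":55,"linear":[0,0,30],"rot":[0,0,0]},{"grip":55,"linear":[0,0,30],"rot":[0,0,0]},{"grip":55,"linear":[0,0,25],"rot":[0,0,0]},{"grip":55,"linear":[0,0,15],"rot":[0,0,0]},{"grip":55,"linear":[0,0,0],"rot":[0,0,0]},{"grip":55,"linear":[0,0,0],"rot":[0,0,0]}]'
python3 - <<'E'
from h import *
plan([450.1,90.2,111],down(.337))
E
```

```text
time_s: 13.37
eef_pos: [450.8, 90.1, 111.8]
ee_rot: [-0.0, 0.578, 0.816, 0.002]
force: [0.4, -0.2, 1.5]
grip_width: 0.644
t 13.37 pos [450.8  90.1 111.8] F [ 0.4 -0.2  1.5] grip 0.644 
lin(tool) [ 0.32 -0.6   0.76] |1.0| rot [ 0.0025 -0.0025  0.0014] after-rot lin [ 0.33 -0.6   0.76]
```

```bash
python3 -m creep '[{"grip":5,"linear":[0,0,0],"rot":[0,0,0]},{"grip":5,"linear":[0,0,0],"rot":[0,0,0]},{"grip":5,"linear":[0,0,0],"rot":[0,0,0]},{"grip":5,"linear":[0,0,0],"rot":[0,0,0]},{"grip":5,"linear":[0,0,0],"rot":[0,0,0]},{"grip":5,"linear":[0,0,0],"rot":[0,0,0]},{"grip":5,"linear":[0,0,0],"rot":[0,0,0]},{"grip":5,"linear":[0,0,0],"rot":[0,0,0]}]' 70
python3 -m creep '[{"grip":5,"linear":[0,0,-10],"rot":[0,0,0]},{"grip":5,"linear":[0,0,-20],"rot":[0,0,0]},{"grip":5,"linear":[0,0,-30],"rot":[0,0,0]},{"grip":5,"linear":[0,0,-30],"rot":[0,0,0]},{"grip":5,"linear":[0,0,-35],"rot":[0,0,0]},{"grip":5,"linear":[0,0,-35],"rot":[0,0,0]},{"grip":5,"linear":[0,0,-25],"rot":[0,0,0]},{"grip":5,"linear":[0,0,0],"rot":[0,0,0]}]'
python3 - <<'E'
from h import *
import cv2
im,D=imaging.capture("side"); cv2.imwrite("pics/side7.png",im[:,:,::-1])
A=np.load("axis.npz"); p0,r0=A["p"],A["r"]
# narrow axis at tool (-1.9,71.8) of pose p0; rim z ~169.5 ; hover: tip 40 above rim, TCP 101 above tip
P=p0+r0@np.array([-1.9,71.8,169.5-40-102]); print("hover",P.round(1))
p,r,s=toolpose(); d0=P.copy(); d0[2]=max(P[2],300); print(p.round(1),s["joints"].round(2)); print("lin in current",(r.T@(d0-p)).round(1), d0.round(1))
E
```

```text
time_s: 14.03
eef_pos: [451.4, 89.8, 113.3]
ee_rot: [0.001, 0.577, 0.817, 0.002]
force: [-2.8, -0.8, 6.5]
grip_width: 0.196
time_s: 14.7
eef_pos: [452.0, 89.4, 302.7]
ee_rot: [0.005, 0.577, 0.817, 0.005]
force: [-0.2, 0.2, -0.2]
grip_width: 0.19
hover [ 548.  -254.9  242.5]
[451.3  89.5 299.7] [-0.06  0.12  1.56  0.    1.45 -0.4 ]
lin in current [-3.568e+02 -2.390e+01 -2.000e-01] [ 548.  -254.9  300. ]
```

View pics/side7.png

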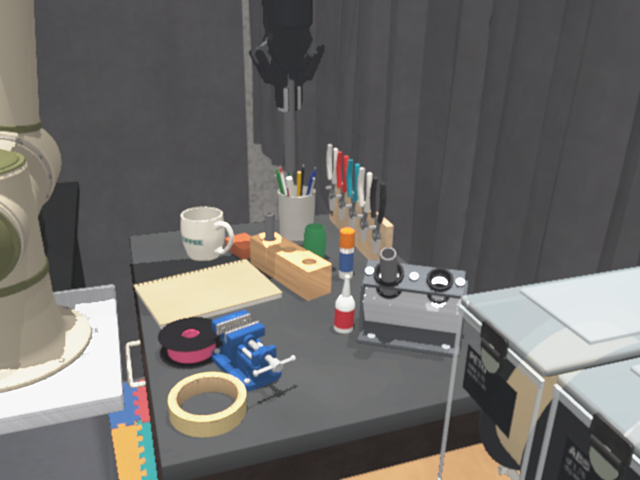

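```bash
python3 - <<'E'
from h import *
T=imaging.camera_params("top"); D=np.load("pics/top0.npy")
v,u=np.mgrid[0:480:1,0:640:1]
x=np.stack([u,v,np.ones_like(u)],-1)@np.linalg.inv(T["intrinsics"]).T*D[...,None]
X=(x-T["t"])@np.array(T["R"])
for (a,b) in [(-350,-300),(-400,-350),(-450,-400),(-500,-450),(-600,-500)]:
    for (c,d) in [(200,350),(350,500),(500,700)]:
        m=(X[...,1]>a)&(X[...,1]<b)&(X[...,0]>c)&(X[...,0]<d)&(D>0)
        print("y",a,b,"x",c,d,"zmax",np.percentile(X[m][:,2],[50,99.5]).round() if m.sum() else None)
E
```

```text
y -350 -300 x 200 350 zmax [-1.  3.]
y -350 -300 x 350 500 zmax [-1.  3.]
y -350 -300 x 500 700 zmax [304. 461.]
y -400 -350 x 200 350 zmax [-180.  -79.]
y -400 -350 x 350 500 zmax [-180.  -78.]
y -400 -350 x 500 700 zmax [-182. -177.]
y -450 -400 x 200 350 zmax [14. 33.]
y -450 -400 x 350 500 zmax [ 20. 216.]
y -450 -400 x 500 700 zmax [ 28. 248.]
y -500 -450 x 200 350 zmax [29. 34.]
y -500 -450 x 350 500 zmax [ 30. 196.]
y -500 -450 x 500 700 zmax [104. 207.]
y -600 -500 x 200 350 zmax [30. 42.]
y -600 -500 x 350 500 zmax [ 30. 114.]
y -600 -500 x 500 700 zmax [ 30. 115.]
```

```bash
python3 - <<'E'
from h import *
T=imaging.camera_params("top"); D=np.load("pics/top0.npy")
v,u=np.mgrid[0:480:1,0:640:1]
x=np.stack([u,v,np.ones_like(u)],-1)@np.linalg.inv(T["intrinsics"]).T*D[...,None]
X=(x-T["t"])@np.array(T["R"])
m=(X[...,1]>-420)&(X[...,1]<-150)&(X[...,0]>350)&(X[...,0]<720)&(D>0)&(X[...,2]>150)
P=X[m]; print(m.sum(),P.min(0).round(),P.max(0).round(),np.percentile(P[:,0],[0.5,5,20,50]).round())
m2=(X[...,2]>180)&(X[...,1]<-380)&(D>0)&(X[...,1]>-700)&(X[...,0]<600); P=X[m2]; print(m2.sum(), P[:,:].min(0).round() if len(P) else None,P.max(0).round() if len(P) else None)
E
```

```text
17801 [ 680. -420.  150.] [ 720. -150.  500.] [682. 685. 691. 713.]
837 [ 448. -474.  180.] [ 600. -446.  247.]
```

```bash
python3 -m creep '[{"grip":5,"linear":[-16,-1,0],"rot":[0,0,0]},{"grip":5,"linear":[-31,-2,0],"rot":[0,0,0]},{"grip":5,"linear":[-34,-2.3,0],"rot":[0,0,0]},{"grip":5,"linear":[-34,-2.3,0],"rot":[0,0,0]},{"grip":5,"linear":[-34,-2.3,0],"rot":[0,0,0]},{"grip":5,"linear":[-34,-2.3,0],"rot":[0,0,0]},{"grip":5,"linear":[-34,-2.3,0],"rot":[0,0,0]},{"grip":5,"linear":[-34,-2.3,0],"rot":[0,0,0]},{"grip":5,"linear":[-34,-2.3,0],"rot":[0,0,0]},{"grip":5,"linear":[-34,-2.3,0],"rot":[0,0,0]},{"grip":5,"linear":[-26,-1.6,0],"rot":[0,0,0]},{"grip":5,"linear":[-12,-1,0],"rot":[0,0,0]}]'
python3 -m creep '[{"grip":5,"linear":[0,0,0],"rot":[0,0,0.11]},{"grip":5,"linear":[0,0,0],"rot":[0,0,0.115]},{"grip":5,"linear":[0,0,0],"rot":[0,0,0.115]},{"grip":5,"linear":[0,0,0],"rot":[0,0,0.115]},{"grip":5,"linear":[0,0,0],"rot":[0,0,0.115]},{"grip":5,"linear":[0,0,0],"rot":[0,0,0.115]},{"grip":5,"linear":[0,0,0],"rot":[0,0,0.115]},{"grip":5,"linear":[0,0,0],"rot":[0,0,0.12]},{"grip":5,"linear":[0,0,0],"rot":[0,0,0]}]'
python3 - <<'E'
from h import *
print(sensors.sense()["joints"].round(3))
plan([548,-254.9,300],port(.988))
E
```

```text
time_s: 15.75
eef_pos: [547.1, -258.0, 294.5]
ee_rot: [-0.001, 0.578, 0.816, 0.002]
force: [-1.1, 0.5, -1.3]
grip_width: 0.191
time_s: 16.5
eef_pos: [547.1, -254.9, 295.4]
ee_rot: [-0.001, 0.881, 0.474, 0.002]
force: [-0.4, -0.1, -0.7]
grip_width: 0.192
[-0.632  0.461  1.122  0.004  1.56  -0.048]
t 16.50 pos [ 547.1 -254.9  295.4] F [-0.4 -0.1 -0.7] grip 0.192 
lin(tool) [ 0.55  0.78 -4.58] |4.7| rot [-4.000e-04  5.194e-01 -1.200e-03] after-rot lin [ 2.75  0.78 -3.7 ]
```

```bash
python3 -m creep '[{"grip":5,"linear":[0.5,0.8,-4],"rot":[0,0.08,0]},{"grip":5,"linear":[0,0,0],"rot":[0,0.1,0]},{"grip":5,"linear":[0,0,0],"rot":[0,0.1,0]},{"grip":5,"linear":[0,0,0],"rot":[0,0.1,0]},{"grip":5,"linear":[0,0,0],"rot":[0,0.1,0]},{"grip":5,"linear":[0,0,0],"rot":[0,0.042,0]},{"grip":5,"linear":[0,0,0],"rot":[0,0,0]},{"grip":5,"linear":[0,0,0],"rot":[0,0,0]}]'
python3 - <<'E'
from cl import *
import cv2
np.set_printoptions(precision=1,suppress=True)
p,r,s=toolpose(); np.savez("pose8.npz",p=p,r=r); W=imaging.camera_params("wrist")
im,D=imaging.capture("wrist"); cv2.imwrite("pics/wrist8.png",im[:,:,::-1]); np.savez("pics/wrist8.npz",d=D,K=W["intrinsics"],R=W["R"],t=W["t"])
A=np.load("axis.npz"); print(s["joints"].round(2))
print("dR vs wide", Ro.from_matrix(A["r"].T@r).as_rotvec())
X=A["p"]+A["r"]@np.array([-1.9,71.8,169.5]); print("narrow rim tool",r.T@(X-p))
X=cloud("pics/wrist8.npz",285,355,200,345,p,r)
for z0 in range(0,110,10):
    m=(abs(X[:,2]-z0)<2)&(abs(X[:,1])<13)&(X[:,0]>-5)&(X[:,0]<20)
    if m.sum()>20:
        q=X[m]; B=np.c_[2*q[:,:2],np.ones(len(q))]; s_=np.linalg.lstsq(B,(q[:,:2]**2).sum(1),rcond=None)[0]
        print(z0,m.sum(),"circ",s_[:2],np.sqrt(s_[2]+s_[:2]@s_[:2]))
E
```

```text
time_s: 17.17
eef_pos: [548.0, -255.4, 300.0]
ee_rot: [-0.123, 0.849, 0.46, 0.228]
force: [-0.2, 0.7, -0.3]
grip_width: 0.193
[-0.8  0.5  1.2  0.5  1.6 -0.3]
dR vs wide [ 0.  0. -0.]
narrow rim tool [-28.5  -0.3 192. ]
0 182 circ [1. 0.] 9.199850529872746
10 154 circ [ 1.3 -0.1] 8.871097488782967
20 125 circ [ 1.2 -0.1] 8.956728382888592
30 100 circ [ 1.2 -0.1] 8.887308321233368
40 90 circ [ 1.3 -0.1] 8.819032818448914
50 78 circ [ 1.2 -0.2] 8.919254346170225
60 68 circ [ 1.2 -0.2] 8.871282739177135
70 59 circ [ 1.1 -0.3] 8.980320961879816
80 51 circ [ 1.1 -0.4] 8.947902360658379
90 52 circ [ 1.1 -0.4] 8.894970186997497
```

View pics/wrist8.png

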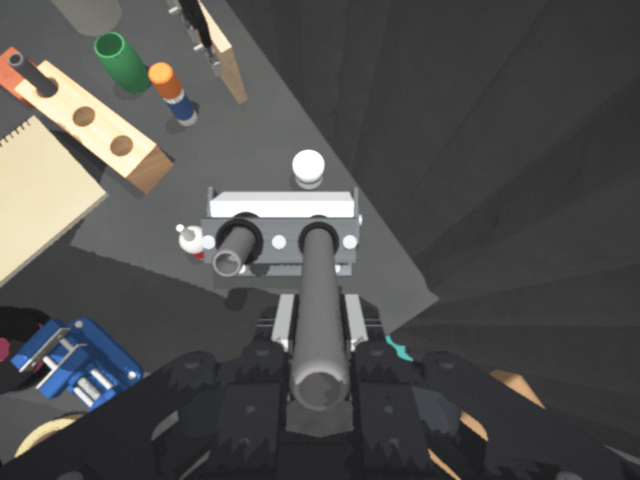

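```bash
python3 -m creep '[{"grip":5,"linear":[-7,0,4],"rot":[0,0,0]},{"grip":5,"linear":[-10,0.1,10],"rot":[0,0,0]},{"grip":5,"linear":[-9,0,15],"rot":[0,0,0]},{"grip":5,"linear":[-3.6,0,18],"rot":[0,0,0]},{"grip":5,"linear":[0,0,18],"rot":[0,0,0]},{"grip":5,"linear":[0,0,10],"rot":[0,0,0]},{"grip":5,"linear":[0,0,0],"rot":[0,0,0]},{"grip":5,"linear":[0,0,0],"rot":[0,0,0]}]'
python3 - <<'E'
from cl import *
import cv2
np.set_printoptions(precision=1,suppress=True)
p,r,s=toolpose(); W=imaging.camera_params("wrist")
im,D=imaging.capture("wrist"); cv2.imwrite("pics/wrist9.png",im[:,:,::-1]); np.savez("pics/wrist9.npz",d=D,K=W["intrinsics"],R=W["R"],t=W["t"])
A=np.load("axis.npz");X=A["p"]+A["r"]@np.array([-1.9,71.8,169.5]); print("narrow rim tool",r.T@(X-p))
cv2.imwrite("pics/w9c.png",cv2.resize(im[180:330,180:390],None,fx=3.8,fy=3.8,interpolation=cv2.INTER_CUBIC)[:,:,::-1])
E
```

```text
time_s: 17.88
eef_pos: [555.1, -245.0, 220.9]
ee_rot: [-0.123, 0.849, 0.46, 0.229]
force: [-0.2, 0.0, -0.6]
grip_width: 0.194
narrow rim tool [  0.1  -0.5 117.3]
```

View pics/w9c.png

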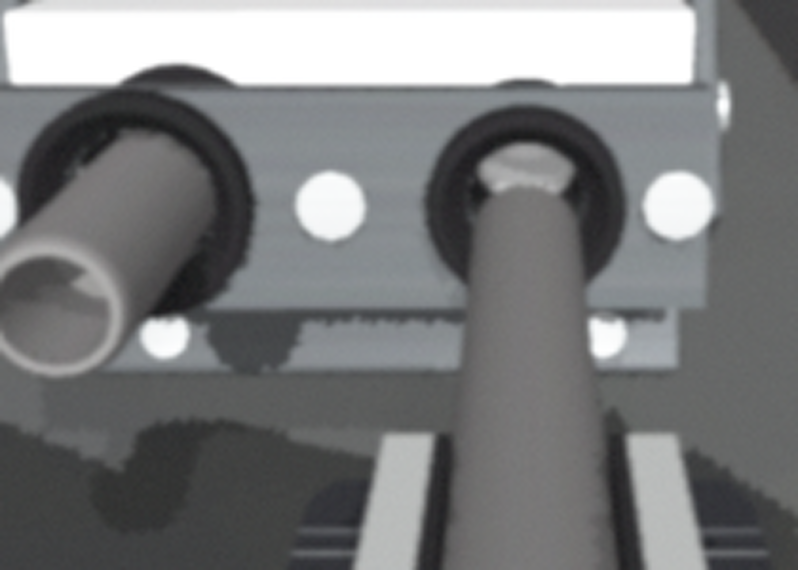

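```bash
python3 - <<'E'
from cl import *
np.set_printoptions(precision=1,suppress=True)
p,r,s=toolpose()
for x,y in [(330,206),(677,206)]:
    u,v=int(round(180+x/3.8)),int(round(180+y/3.8)); print("screw",np.median(cloud("pics/wrist9.npz",u-3,u+4,v-3,v+4,p,r),0))
X=cloud("pics/wrist9.npz",285,355,225,300,p,r)
for z0 in range(10,110,15):
    m=(abs(X[:,2]-z0)<2)&(abs(X[:,1])<13)&(X[:,0]>-5)&(X[:,0]<20)
    q=X[m]
    if len(q)>20:
        B=np.c_[2*q[:,:2],np.ones(len(q))]; s_=np.linalg.lstsq(B,(q[:,:2]**2).sum(1),rcond=None)[0]; print(z0,s_[:2],np.sqrt(s_[2]+s_[:2]@s_[:2]))
E
```

```text
screw [  0.4 -36.9 120. ]
screw [  0.3  26.7 120.4]
10 [ 1.2 -0.3] 8.899471469850337
25 [ 1.1 -0.4] 8.911245252250886
40 [ 1.  -0.5] 8.971163369119866
55 [ 1.2 -0.6] 8.856794010512905
70 [ 1.  -0.7] 8.949244086133909
85 [ 1.1 -0.8] 8.861071265876143
100 [ 0.9 -0.9] 8.97278631333073
```

The tip is centred in the narrow eye to within 1 mm. I'll correct x by -0.6 mm as I insert it.

```bash
python3 -m creep '[{"grip":5,"linear":[-0.6,0,6],"rot":[0,0,0]},{"grip":5,"linear":[0,0,7],"rot":[0,0,0]},{"grip":5,"linear":[0,0,6],"rot":[0,0,0]},{"grip":5,"linear":[0,0,6],"rot":[0,0,0]},{"grip":5,"linear":[0,0,5],"rot":[0,0,0]},{"grip":5,"linear":[0,0,0],"rot":[0,0,0]}]' 90
python3 -m creep '[{"grip":5,"linear":[0,0,5],"rot":[0,0,0]},{"grip":5,"linear":[0,0,6],"rot":[0,0,0]},{"grip":5,"linear":[0,0,6],"rot":[0,0,0]},{"grip":5,"linear":[0,0,6],"rot":[0,0,0]},{"grip":5,"linear":[0,0,3],"rot":[0,0,0]},{"grip":5,"linear":[0,0,0],"rot":[0,0,0]}]'
```

```text
time_s: 18.43
eef_pos: [563.0, -232.3, 193.7]
ee_rot: [-0.124, 0.849, 0.459, 0.229]
force: [-0.9, -0.7, -0.7]
grip_width: 0.188
time_s: 18.93
eef_pos: [570.2, -221.5, 171.5]
ee_rot: [-0.124, 0.849, 0.46, 0.229]
force: [0.3, -0.8, -1.4]
grip_width: 0.184
```

```bash
python3 - <<'E'
from h import *
np.set_printoptions(precision=1,suppress=True)
p,r,s=toolpose(); A=np.load("axis.npz");X=A["p"]+A["r"]@np.array([-1.9,71.8,169.5]); print("narrow rim tool",r.T@(X-p),"F",r.T@s["force"])
E
```

```text
narrow rim tool [ 0.7 -0.2 60.5] F [-1.1  0.6  1. ]
```

```bash
python3 -m creep '[{"grip":5,"linear":[0,0,5],"rot":[0,0,0]},{"grip":5,"linear":[0,0,6],"rot":[0,0,0]},{"grip":5,"linear":[0,0,5],"rot":[0,0,0]},{"grip":5,"linear":[0,0,0],"rot":[0,0,0]}]'
python3 -m creep '[{"grip":5,"linear":[0,0,3],"rot":[0,0,0]},{"grip":5,"linear":[0,0,4],"rot":[0,0,0]},{"grip":5,"linear":[0,0,4],"rot":[0,0,0]},{"grip":5,"linear":[0,0,4],"rot":[0,0,0]},{"grip":5,"linear":[0,0,3],"rot":[0,0,0]},{"grip":5,"linear":[0,0,0],"rot":[0,0,0]}]'
```

```text
time_s: 19.27
eef_pos: [574.5, -214.6, 157.3]
ee_rot: [-0.124, 0.849, 0.459, 0.229]
force: [0.2, 1.2, -1.6]
grip_width: 0.185
time_s: 19.77
eef_pos: [579.6, -207.4, 142.1]
ee_rot: [-0.123, 0.849, 0.459, 0.229]
force: [1.0, 0.5, -3.8]
grip_width: 0.187
```

```bash
python3 -m creep '[{"grip":5,"linear":[0,0,2],"rot":[0,0,0]},{"grip":5,"linear":[0,0,1],"rot":[0,0,0]},{"grip":5,"linear":[0,0,1],"rot":[0,0,0]},{"grip":5,"linear":[0,0,0],"rot":[0,0,0]}]'
python3 - <<'E'
from h import *
np.set_printoptions(precision=1,suppress=True)
p,r,s=toolpose(); A=np.load("axis.npz");X=A["p"]+A["r"]@np.array([-1.9,71.8,169.5]); print("narrow rim tool",r.T@(X-p),"F",r.T@s["force"])
E
```

```text
time_s: 20.1
eef_pos: [580.7, -206.1, 139.3]
ee_rot: [-0.123, 0.849, 0.459, 0.229]
force: [-0.2, -0.3, -1.1]
grip_width: 0.188
narrow rim tool [ 0.8 -0.6 23.3] F [-0.8 -0.   0.8]
```

```bash
python3 -m creep '[{"grip":5,"linear":[0,0,1],"rot":[0,0,0]},{"grip":5,"linear":[0,0,1],"rot":[0,0,0]},{"grip":5,"linear":[0,0,0],"rot":[0,0,0]}]'
python3 -m creep '[{"grip":5,"linear":[0,0,1],"rot":[0,0,0]},{"grip":5,"linear":[0,0,1],"rot":[0,0,0]},{"grip":5,"linear":[0,0,0],"rot":[0,0,0]}]'
```

```text
time_s: 20.35
eef_pos: [581.3, -205.3, 137.5]
ee_rot: [-0.123, 0.849, 0.459, 0.229]
force: [-0.0, -0.2, -0.6]
grip_width: 0.189
time_s: 20.6
eef_pos: [581.8, -204.9, 136.7]
ee_rot: [-0.123, 0.849, 0.46, 0.229]
force: [-4.4, -3.5, 6.2]
grip_width: 0.189
```

```bash
python3 -m creep '[{"grip":5,"linear":[0,0,1],"rot":[0,0,0]},{"grip":5,"linear":[0,0,1],"rot":[0,0,0]},{"grip":5,"linear":[0,0,0],"rot":[0,0,0]}]'
python3 - <<'E'
from h import *
np.set_printoptions(precision=1,suppress=True)
p,r,s=toolpose(); A=np.load("axis.npz");X=A["p"]+A["r"]@np.array([-1.9,71.8,169.5]); print("narrow rim tool",r.T@(X-p),"F",r.T@s["force"])
E
```

```text
time_s: 20.85
eef_pos: [582.3, -205.1, 136.7]
ee_rot: [-0.122, 0.849, 0.46, 0.229]
force: [-12.2, -7.2, 18.9]
grip_width: 0.191
narrow rim tool [ 0.6 -1.4 20.2] F [ -1.5  -6.2 -22.7]
```

The thin tube has bottomed too: about 23 N along the axis, at a computed depth of 81.8 mm against 82. I'll release, back off and check.

```bash
python3 -m creep '[{"grip":40,"linear":[0,0,0],"rot":[0,0,0]},{"grip":40,"linear":[0,0,0],"rot":[0,0,0]},{"grip":40,"linear":[0,0,0],"rot":[0,0,0]},{"grip":40,"linear":[0,0,-6],"rot":[0,0,0]},{"grip":40,"linear":[0,0,-15],"rot":[0,0,0]},{"grip":40,"linear":[0,0,-30],"rot":[0,0,0]},{"grip":40,"linear":[0,0,-40],"rot":[0,0,0]},{"grip":40,"linear":[0,0,-40],"rot":[0,0,0]},{"grip":40,"linear":[0,0,-30],"rot":[0,0,0]},{"grip":40,"linear":[0,0,0],"rot":[0,0,0]},{"grip":40,"linear":[0,0,0],"rot":[0,0,0]},{"grip":40,"linear":[0,0,0],"rot":[0,0,0]}]'
python3 - <<'E'
from cl import *
import cv2
np.set_printoptions(precision=1,suppress=True)
p,r,s=toolpose(); np.savez("pose10.npz",p=p,r=r); W=imaging.camera_params("wrist")
im,D=imaging.capture("wrist"); cv2.imwrite("pics/wrist10.png",im[:,:,::-1]); np.savez("pics/wrist10.npz",d=D,K=W["intrinsics"],R=W["R"],t=W["t"])
for n in("top","side"):
    i,_=imaging.capture(n); cv2.imwrite(f"pics/{n}10.png",i[:,:,::-1])
E
```

```text
time_s: 21.85
eef_pos: [537.8, -270.7, 272.6]
ee_rot: [-0.124, 0.849, 0.459, 0.229]
force: [0.4, -0.5, -0.2]
grip_width: 0.47
```

View pics/wrist10.png

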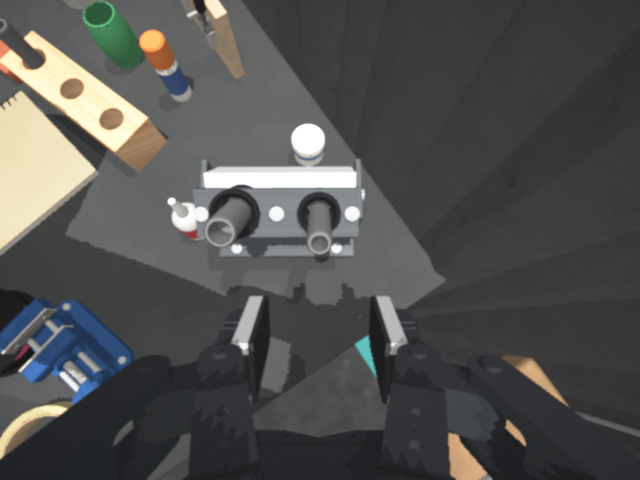

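View pics/side10.png

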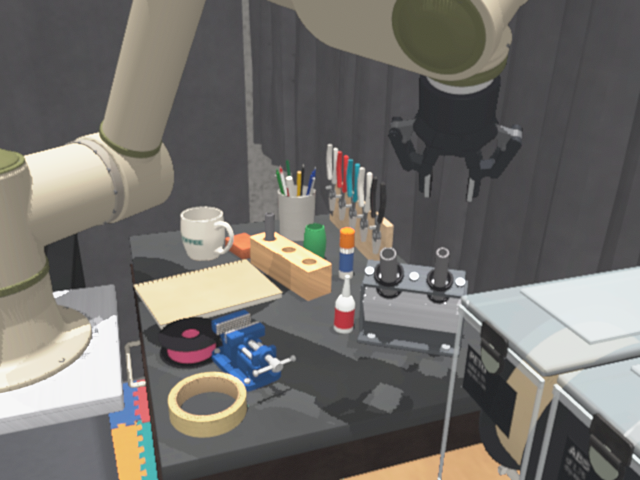

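```bash
python3 - <<'E'
from cl import *
np.set_printoptions(precision=1,suppress=True)
A=np.load("pose10.npz");p,r=A["p"],A["r"]
P=cloud("pics/wrist10.npz",270,284,196,206,p,r); zp=np.median(P[:,2]); print("plate",zp)
for nm,b in [("thick",(205,258,190,250)),("thin",(300,340,190,260))]:
    X=cloud("pics/wrist10.npz",*b,p,r); T=X[(X[:,2]<zp-12)&(X[:,2]>60)]; zt=np.percentile(T[:,2],3); print(nm,"top above plate",zp-zt)
    for z0 in np.arange(zt+6,zp-12,8):
        q=T[abs(T[:,2]-z0)<3]
        if len(q)>25:
            B=np.c_[2*q[:,:2],np.ones(len(q))]; s_=np.linalg.lstsq(B,(q[:,:2]**2).sum(1),rcond=None)[0]; print(z0,len(q),s_[:2],np.sqrt(s_[2]+s_[:2]@s_[:2]))
E
```

```text
plate 183.77571674495925
thick top above plate 54.73272090503053
135.04299583992872 183 [  0.3 -70.9] 10.62520251322876
143.04299583992872 151 [  0.5 -70.8] 10.514110925713961
151.04299583992872 132 [  0.6 -70.8] 10.55097102760718
159.04299583992872 202 [  1.2 -70.2] 9.639387555537764
167.04299583992872 70 [ -0.3 -71.8] 11.890543574010476
thin top above plate 74.72905276132269
115.04666398363656 127 [-1.6  0.2] 7.729166484604296
123.04666398363656 106 [-1.   0.3] 7.581964193045438
131.04666398363656 94 [-0.8  0.3] 7.6070633887149235
139.04666398363656 89 [-0.4  0.2] 7.4018240598066205
147.04666398363656 45 [-2.   0.3] 8.984712499223663
155.04666398363656 41 [-1.6  0.2] 8.826742310625164
163.04666398363656 39 [-1.5  0.2] 8.912408990569546
```

```bash
python3 - <<'E'
from rig import ctrl
print(ctrl.finish_job())
E
```

```text
the job is handed in; nothing more can be done
None
```

Both long tubes are in their ports and let go. I handed the job in at about 22 s of the 72 s allowed; no verdict was reported. The thick tube went through the wide eye into the wide port, and the long thin tube went through the narrow eye into the narrow port.

- **Depth:** each tube was pushed until the arm met firm resistance along the port axis, 28 N for the thick and 23 N for the thin. In the last wrist picture the tube tops stood 54.7 mm (thick) and 74.7 mm (thin) above the guide plate. Fully seated would be 54 mm and 74 mm, so both are bottomed to about 1 mm.
- **Angle:** the thin tube's fitted axis agreed with the port to about 0.01 rad. The thick tube's top two-thirds fitted within about 0.02 rad, but its lowest fits, next to the eye, scattered by about 1 mm. The 0.09 rad limit leaves room for either.
- **Seal force:** I saw no clear 5–15 N peak as either tube passed its seal. The only firm resistance came at the computed bottom.
- **Everything else:** the last side picture shows the short tube still standing in its rack hole and the bystanders upright where they were. I judged those by eye and did not measure them. The gripper was open and well clear of everything when I handed in.

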